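# Put away the tea things and drop the chest's ratchet lid

## Robot

A 7-joint arm with a two-finger parallel gripper is mounted at the origin on the work surface. World frame = base frame: x ahead of the robot, y to its left, z up, the work surface at z = 0. Lengths are in m, angles in rad, forces in N, time in s.
With the tool pointing down it reaches from about 0.425 to 0.875 m from the base axis. Payload 4.7 kg.
Tool frame: the origin (TCP) lies between the finger pads; the fingertips stand 14 mm ahead of it and the grasp point (between the pads) lies 5 mm behind it; z points along the fingers, y is the line along which they close (so a half turn about z gives the same grasp; the last joint's range is limited). The gripper opens to 87 mm and grips with 3 to 60 N. Pads are 19 mm wide; open, the fingers measure 117 mm over their backs; the gripper's body (75 mm by 190 mm) begins 51 mm behind the grasp point.
Start: joints at [1.237, 0.321, -0.07, 1.45, 0.023, 1.371, -0.057], TCP at [0.222, -0.611, 0.216] pointing down, gripper open.
Joint ranges: [-2.86, 2.86], [-0.3, 2.09], [-1.38, 1.24], [0.06, 2.45], [-1.56, 4.7], [0.09, 2.05], [-2.69, 2.69]. Speed limits (rad/s): [2.57, 2.57, 3.14, 3.14, 3.14, 3.14, 3.14].

## Interface

Orientations are given as a rotation vector (axis times angle).
In Python, from bench import ctrl gives the robot as it stands.
- The arm moves only by the tool step_arm, never from a script. Its argument "commands" is a list of rows, each an object with "travel": the shift along the tool's x, y, z in m, a list of three; "turn": the turn, a rotation vector about the tool's x, y, z in degrees, a list of three. A call has 1 to 5 rows; each row is the pose to reach, as a shift and turn from the pose commanded when the call began, along the tool's axes at that moment; what a row does not reach only later rows make up. A row lasts 1/10 s, in which the tool goes at most 50 mm and 8.59 degrees, less where a joint would pass 70% of its speed; a pose out of reach is approached as far as the arm can. A call with a gripper value outside its range is refused whole. "gripper" is the opening, from 0 (shut) to 1 (fully open), set as the call begins (left out, the last holds). The fingers move at their own pace and stop on an object; "force" is the grip in N (left out, the last holds). Time passes only in rows, so rows that repeat a pose let the fingers close. It gives the time, the measured TCP pose, the force, the opening and the grip force at its end, in the units of the state.
- ctrl.get_state(): the state, without advancing time (a new reading comes with each control period).
- ctrl.get_image(name): name is "scene" or "top" or "wrist"; returns the picture (400x640x3 uint8, red, green, blue); there is no depth.
- ctrl.camera_model(name): a dict with "fx", "fy", "cx", "cy" (pixels), "k1" (the pictures are not rectified: a ray, as slopes to the right and down, at radius r is drawn at 1 + k1 r^2 times it, then the intrinsics apply), "R" (3x3) and "t" (3): a world point X has camera coordinates R X + t; the wrist camera has in their place "T_tool_cam" (4x4, takes a point from camera to tool coordinates, whose origin is the TCP and whose axes are the flange's). Camera axes: x right, y down, z forward; pixel columns grow to the right and rows downward; lengths in m; the calibration is good to about 2 mm. A picture is of the moment at which its call begins: read the wrist's pose just before it. camera_model takes no time and is no camera call.
- ctrl.close_job(): hands the job in; it is judged then, once.
The state is a dict: "time": time; "joint_positions": joint angles; "qd": joint speeds; "joint_torque": joint torques, N m; "position": TCP position; "tool_rot": TCP orientation; "ft_force": force on the tool from outside, world axes, zero at the start; "torque": the same for the moment, N m; "grip_width": opening from 0.0 (shut) to 1.0 (fully open); "grip_force": force on a finger pad.
Only numpy, scipy, OpenCV 4.12 (cv2) and the standard library are available. Lean on these libraries where they do the work, as an engineer would, in place of code of your own. Each camera call takes 0.05 s, during which the arm holds its last target. There are 200 camera calls.

## Task

Tidy up the counter: put every tea tin into the wooden chest and every bottle opener into the drawer of the low grey unit, and push the drawer fully home. Only when all of them are in their places, press down the thumb tab of the pawl that locks the chest's lid open, then push the lid forward past upright so that it falls shut. Leave the salt shaker, mug, bowl and egg cup where they stand, and do not force the lid against its ratchet.

Things in the scene. Friction and masses are not known exactly. Their poses are not given: they have to be found in the camera images.
- chest: open-topped wooden chest that stands fixed on the counter, 190 (x) x 220 (y) x 90 mm high, walls and floor 8 mm thick, its lid standing open. Origin: centre of its underside; z up, x points away from the robot towards the hinge side, y along the hinge. Inside 174 x 204 mm, inner floor 8 mm above the origin.
- lid (a joint): angle of the chest's wooden lid (190 x 220 x 10 mm, 0.35 kg), hinged along the chest's far (+x) upper rim: 0 shut flat, 1.57 upright, 1.86 leaning back against its stop, where it starts. Nearly frictionless: left forward of upright it falls shut, left behind it falls back. While the pawl is engaged it can come forward only to about 1.68.
- lid_edge (a point): middle of the lid's free edge, at half its thickness; with the lid leaning back it is the lid's top edge, about 275 mm above the counter. The point's x axis runs in the lid's plane from free edge to hinge, its z axis is square to the lid (up when shut, facing away from the robot side when open).
- lid_hinge (a point): middle of the lid's hinge line, at x = 95 mm, z = 90.5 mm in the chest's frame. At the chest's -y side a steel ratchet wheel, fixed to the lid, reaches 33 mm round it.
- pawl (a joint): angle of the bare-metal pawl at the outside of the chest's -y wall, next to the ratchet wheel: 0 engaged (start), 0.6 fully released; it is free of the ratchet from about 0.3. It pivots about a line along the chest's y at chest x = 62, y = -120, z = 45.5 mm and stays where it is put (about 1 N at its thumb tab moves it); pressing its thumb tab down releases it.
- pawl_tab (a point): middle of the top face of the pawl's thumb tab (34 mm along x, 26 mm along y, 6 mm thick). Engaged it is 88 mm above the counter, at chest x = 7, y = -130 mm; in its full travel it goes down about 36 mm and 14 mm in the chest's -x direction.
- unit: low grey drawer unit fixed on the counter, 220 (x, depth) x 220 (y) x 70 mm high, one drawer that opens in the unit's -x direction, roughly towards the robot. Origin: centre of its underside.
- unit_drawer0 (a joint): how far the drawer is open in m: 0 fully home, 0.15 fully open. It slides with about 1 N of friction. It starts shut or up to 12 mm ajar.
- unit_drawer0_handle (a point): middle of the drawer's horizontal bar handle: a 110 mm long bar along the unit's y, 11 mm thick, its axis 35 mm in front of the drawer front and 39 mm above the counter, with a post near each end. The drawer front is 15 mm thick and 43 mm high, its top at about 57 mm above the counter.
- drawer_floor (a point): centre of the drawer's inner floor, 22 mm above the counter; axes as the unit's. It moves with the drawer. Inside the drawer is 175 (x) x 178 (y) mm, its side walls 26 mm above the floor; fully open, the part at x below +0.055 is clear of the unit's top.
- shaker: white ceramic salt shaker, 38 mm wide, 57 mm high, standing among the goods. Not to be moved. Origin: centre of its foot.
- mug: blue mug, 76 mm wide, 85 mm high, further back. Not to be moved. Origin: centre of its foot.
- mortar: dark bowl, 100 mm wide, 60 mm high, further back. Not to be moved. Origin: centre of its foot.
- eggcup: white egg cup, 44 mm wide, 50 mm high, further back. Not to be moved. Origin: centre of its foot.
- tin0: square metal tea tin with a paper band and a round screw cap: body 46 x 46 mm and 48 mm high, cap 38 mm wide, 58 mm high in all, 0.08 to 0.17 kg, standing on the counter. Origin: centre of its underside, z up, x and y square to its sides. Absent in some starts.
- tin1: square metal tea tin with a paper band and a round screw cap: body 46 x 46 mm and 48 mm high, cap 38 mm wide, 58 mm high in all, 0.08 to 0.17 kg, standing on the counter. Origin: centre of its underside, z up, x and y square to its sides. Absent in some starts.
- tin2: square metal tea tin with a paper band and a round screw cap: body 46 x 46 mm and 48 mm high, cap 38 mm wide, 58 mm high in all, 0.08 to 0.17 kg, standing on the counter. Origin: centre of its underside, z up, x and y square to its sides. Absent in some starts.
- opener0: bottle opener lying on the counter, 100 mm long along its x: a wooden handle 70 x 20 x 18 mm (x from -50 to +20 mm) and a flat round steel head 32 mm wide at the +x end. 0.05 to 0.1 kg. Origin: under the middle of its length, z up. Absent in some starts.
- opener1: bottle opener lying on the counter, 100 mm long along its x: a wooden handle 70 x 20 x 18 mm (x from -50 to +20 mm) and a flat round steel head 32 mm wide at the +x end. 0.05 to 0.1 kg. Origin: under the middle of its length, z up. Absent in some starts.
Mind the look-alikes: they are no part of the job. What is shaped like the tin2 but red is not meant. Leave any white look-alike of the opener1 alone.

How it is judged:
By the outcome, as a careful person would: the job done as asked, in the order asked, and still so for the second after the job is handed in, with the robot touching nothing.
Of tin0, tin1, tin2 only 2 to 3 are there at a start; the rules pass over those that are not, and their reading is None.
Of opener0, opener1 only 1 to 2 are there at a start; the rules pass over those that are not, and their reading is None.
At some moment in a run one of tin0, tin1, tin2, opener0, opener1 may be knocked a few centimetres aside while the robot is not near it.
Once in a run the grip may slacken for a moment while it holds something.
It also fails if it takes over 210 s, if anything falls off the work surface, if the arm or the gripper's body presses on something with over 40 N, if the wrist force passes 120 N, or if a joint passes its speed limit or range.

## Working session

There is one attempt and no reset: what is moved stays moved. The work goes in short steps, Python scripts to look and compute and a tool call to move; the robot and the scene stay as the last step left them, time stands still between calls to the robot, and variables do not carry over. Pictures are saved under pics/ and viewed, at most 14 in all, crops included, and the job is handed in when it is done.

Besides the shell and the picture viewer there is one more tool, called after "Call:" in YAML: its name, and indented under it one key for each argument. step_arm: Moves the arm, as the interface text tells. Its arguments: {"type":"object","properties":{"commands":{"type":"array"},"gripper":{"type":"number"},"force":{"type":"number"}},"required":["commands"]}

```bash
ls; mkdir -p pics; cat > h.py <<'E'
import numpy as np, cv2
from scipy.spatial.transform import Rotation as Ro
from bench import ctrl
def snap(n,f=None):
    s=ctrl.get_state(); im=ctrl.get_image(n)[:,:,::-1].copy()
    if f: cv2.imwrite('pics/'+f,im)
    return im,s
def cam(n,s=None):
    m=ctrl.camera_model(n)
    if 'T_tool_cam' in m:
        T=np.eye(4);T[:3,:3]=Ro.from_rotvec(s['tool_rot']).as_matrix();T[:3,3]=s['position']
        W=T@np.array(m['T_tool_cam']); R=W[:3,:3].T; t=-R@W[:3,3]
    else: R=np.array(m['R']);t=np.array(m['t'])
    return m,R,t
def ray(c,u,v):
    m,R,t=c; x=(u-m['cx'])/m['fx'];y=(v-m['cy'])/m['fy']
    a,b=x,y
    for _ in range(20):
        k=1+m['k1']*(a*a+b*b); a,b=x/k,y/k
    return -R.T@t, R.T@np.array([a,b,1])
def on(c,u,v,z):
    o,d=ray(c,u,v); return o+d*(z-o[2])/d[2]
def proj(c,X):
    m,R,t=c; p=R@np.array(X)+t; a,b=p[0]/p[2],p[1]/p[2];k=1+m['k1']*(a*a+b*b)
    return m['fx']*a*k+m['cx'],m['fy']*b*k+m['cy']
E
python3 - <<'E'
from h import *
snap('top','top0.png'); snap('scene','scene0.png')
print(ctrl.get_state())
for n in('top','scene'):
    m,R,t=cam(n);print(n,m['fx'],m['k1'],(-R.T@t).round(3),R.round(2).tolist())
E
```

```text
pics
{'time': 0.1, 'joint_positions': array([ 1.23707463,  0.3217644 , -0.07006963,  1.45155472,  0.02257246,
        1.37078359, -0.05689589]), 'qd': array([ 0.00028333, -0.0003419 ,  0.00016449, -0.00328081, -0.00250236,
        0.00018543,  0.00016381]), 'joint_torque': array([-1.11045817e-04, -4.92572021e+01, -4.05666931e-01, -3.13403964e+01,
       -6.42747106e-02,  3.94294015e-02,  3.43535930e-05]), 'position': array([ 0.22133591, -0.61061912,  0.21465981]), 'tool_rot': array([-3.09254139e+00, -5.43334520e-01,  5.76314266e-04]), 'ft_force': array([ 0.7971125 , -0.55307013,  0.79628038]), 'torque': array([-0.02861487,  0.02275805,  0.05470191]), 'grip_force': 0.0, 'grip_width': 1.0001135867165272}
top 435.92681316577364 -0.0034589150663410285 [0.423 0.003 1.197] [[0.02, -1.0, 0.0], [-0.99, -0.02, -0.11], [0.11, -0.0, -0.99]]
scene 495.22805732692643 -0.06445238642278907 [ 1.521 -0.056  1.045] [[0.05, 1.0, -0.01], [0.7, -0.04, -0.71], [-0.71, 0.03, -0.7]]
```

View pics/top0.png

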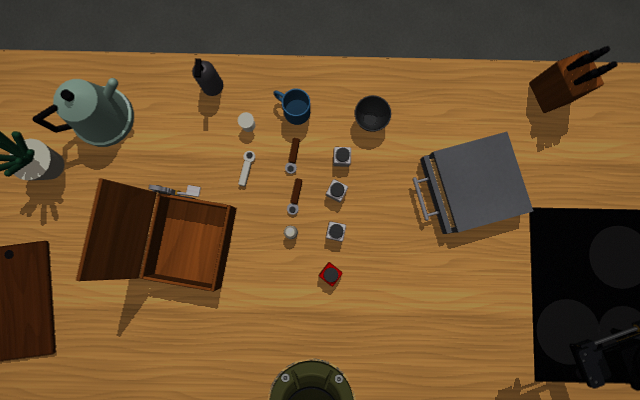

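View pics/scene0.png

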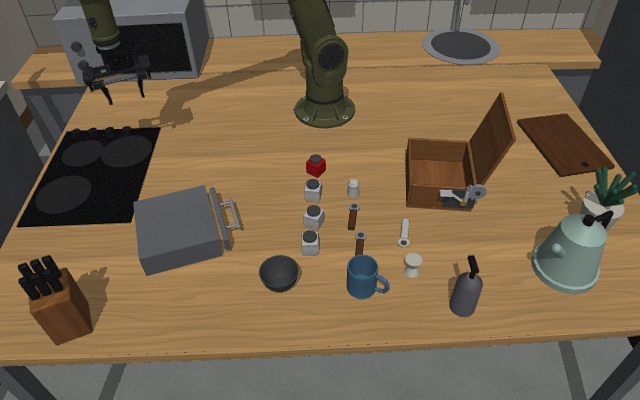

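Top view: the silver tins with dark caps are at (342,156), (337,190) and (336,231). The red look-alike is at (330,273). Brown openers are at (293,155) and (294,195), with a white look-alike at (247,168). The shaker is at (290,232), the egg cup at (246,120), the mug at (295,106) and the bowl at (373,113). The chest is on the left with its hinge on the far left, its pawl tab at (193,190) and its wheel at about (160,190). The unit is on the right with its handle at (425,200). I choose the three silver tins and the two brown openers.

```bash
cat > m.py <<'E'
from h import *
im=cv2.imread('pics/top0.png'); c=cam('top')
hsv=cv2.cvtColor(im,cv2.COLOR_BGR2HSV); H,S,V=cv2.split(hsv)
def comps(mask,box,a0=30,a1=3000):
    x0,y0,x1,y1=box; m=np.zeros_like(mask);m[y0:y1,x0:x1]=mask[y0:y1,x0:x1]
    cs,_=cv2.findContours(m,cv2.RETR_EXTERNAL,cv2.CHAIN_APPROX_NONE)
    return [q for q in cs if a0<cv2.contourArea(q)<a1]
light=((S<60)&(V>90)).astype(np.uint8)*255
for box in[(320,140,360,250)]:
    for q in comps(light,box):
        (u,v),wh,a=cv2.minAreaRect(q); print('tin',(u,v),wh,a,on(c,u,v,.05).round(4))
for b in[(325,145,358,168),(325,178,352,202),(325,220,350,243)]:
    x0,y0,x1,y1=b; mm=((S<90)&(V<75)).astype(np.uint8)*255
    for q in comps(mm,b,40): (u,v),r=cv2.minEnclosingCircle(q);print('cap',u,v,r,on(c,u,v,.058).round(4))
brown=((S>120)&(V<125)).astype(np.uint8)*255
for q in comps(brown,(283,130,305,215),30):
    r=cv2.minAreaRect(q); (u,v)=r[0]; P=[on(c,*p,.018)[:2] for p in cv2.boxPoints(r)]
    print('op',r,on(c,u,v,.018).round(4),[np.linalg.norm(P[i]-P[i-1]).round(3) for i in(1,2)])
    print(np.array(P).round(3).tolist())
g=im[100:290,230:365]; cv2.imwrite('pics/crop0.png',cv2.resize(g,None,fx=3,fy=3,interpolation=2))
g=np.hstack([im[170:300,70:245],im[120:250,405:545]]); cv2.imwrite('pics/crop1.png',cv2.resize(g,None,fx=2.5,fy=2.5,interpolation=2))
E
python3 m.py
```

```text
tin (335.6538391113281, 230.73077392578125) (17.25821876525879, 16.473756790161133) 11.309932708740234 [ 0.4526 -0.0557  0.05  ]
tin (336.81524658203125, 189.67196655273438) (16.759824752807617, 16.20116424560547) 28.610462188720703 [ 0.5611 -0.0571  0.05  ]
tin (342.0, 155.0) (16.0, 16.0) 90.0 [ 0.6548 -0.0696  0.05  ]
cap 342.058837890625 154.08824157714844 7.211974143981934 [ 0.6556 -0.0692  0.058 ]
cap 336.5 189.5 7.106435298919678 [ 0.5606 -0.0559  0.058 ]
cap 335.8902587890625 230.93902587890625 7.191964626312256 [ 0.4519 -0.0559  0.058 ]
op ((296.32354736328125, 190.7058868408203), (8.731282234191895, 25.46624183654785), 14.03624439239502) [0.5599 0.0514 0.018 ] [np.float64(0.07), np.float64(0.024)]
[[0.529, 0.071], [0.597, 0.055], [0.591, 0.032], [0.523, 0.047]]
op ((293.5, 146.5), (33.0, 21.0), 90.0) [0.6822 0.0622 0.018 ] [np.float64(0.058), np.float64(0.092)]
[[0.728, 0.092], [0.729, 0.034], [0.637, 0.032], [0.636, 0.09]]
```

View pics/crop0.png

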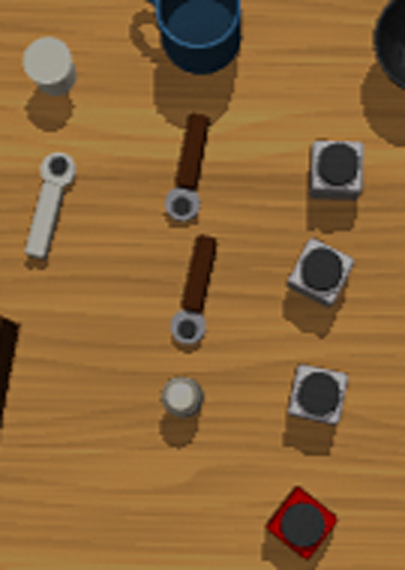

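View pics/crop1.png

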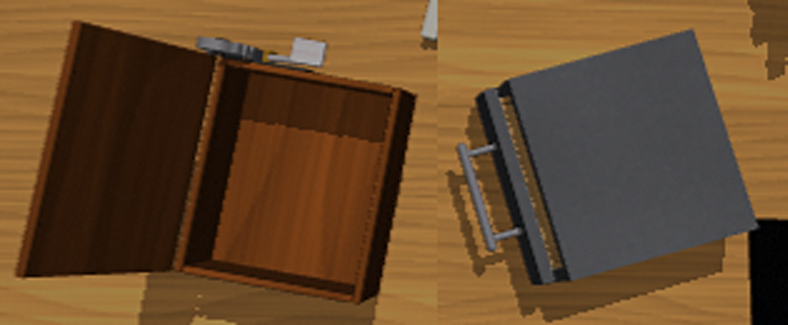

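Crops confirm the choice: three silver tins, with red one excluded, and two brown-handled openers whose heads point down-image. The white opener is excluded. The chest rim, pawl tab (crop 310,52), unit corners and handle bar (crop 463,148 to 492,246) are clear, and the drawer is slightly ajar.

```bash
cat > m2.py <<'E'
from h import *
c=cam('top')
def rect(px,z,name):
    P=np.array([on(c,u,v,z)[:2] for u,v in px]);print(name,P.round(3).tolist(),'c',P.mean(0).round(4),'sides',[np.linalg.norm(P[i]-P[i-1]).round(3) for i in range(len(P))]);return P
# chest order: hinge/-y, near/-y, near/+y, hinge/+y
P=rect([(156.8,194.8),(231.2,206),(214,289.2),(142,278)],.09,'chest')
x=(P[0]+P[3]-P[1]-P[2]);y=(P[2]+P[3]-P[0]-P[1]);print('yaw',np.degrees(np.arctan2(x[1],x[0])),np.degrees(np.arctan2(y[1],y[0]))-90)
yaw=np.arctan2(x[1],x[0]); R=np.array([[np.cos(yaw),-np.sin(yaw)],[np.sin(yaw),np.cos(yaw)]])
print('tab pred',P.mean(0)+R@[.007,-.130],'seen',on(c,70+310/2.5,170+52/2.5,.088))
print('pred pix',proj(c,[*(P.mean(0)+R@[.007,-.130]),.088]))
# unit: front/left.. order
Q=rect([(434,152),(506.8,132),(532.4,211.2),(457.2,232)],.07,'unit')
x=Q[1]+Q[2]-Q[0]-Q[3];y=Q[0]+Q[1]-Q[2]-Q[3];print('yaw',np.degrees(np.arctan2(x[1],x[0])),np.degrees(np.arctan2(y[1],y[0]))-90)
Hn=rect([(415.2,179.2),(426.8,218.4)],.039,'handle')
print('handle ang',np.degrees(np.arctan2(*(Hn[0]-Hn[1])[::-1]))-90)
for n,h,t in(('opA',(290.3,168.3),(296.5,138.5)),('opB',(292.5,209.2),(298.6,179.2))):
    rect([h,t],.012,n)
for n,u,v in(('shaker',290.7,232),):print(n,on(c,u,v,.057))
E
python3 m2.py
```

```text
chest [[0.534, 0.404], [0.509, 0.213], [0.3, 0.248], [0.324, 0.429]] c [0.4166 0.3234] sides [np.float64(0.211), np.float64(0.192), np.float64(0.212), np.float64(0.183)]
yaw 82.55847333922135 81.97149473835665
tab pred [0.54640833 0.31349096] seen [0.54607768 0.31028578 0.088     ]
pred pix (np.float64(192.75435973000276), np.float64(190.6459813806444))
unit [[0.664, -0.31], [0.722, -0.504], [0.513, -0.565], [0.455, -0.368]] c [ 0.5884 -0.4369] sides [np.float64(0.217), np.float64(0.202), np.float64(0.218), np.float64(0.205)]
yaw -73.46967262274967 -74.10141369192736
handle [[0.595, -0.268], [0.49, -0.298]] c [ 0.5428 -0.2829] sides [np.float64(0.109), np.float64(0.109)]
handle ang -73.79995615339826
opA [[0.622, 0.07], [0.706, 0.055]] c [0.6643 0.0623] sides [np.float64(0.085), np.float64(0.085)]
opB [[0.51, 0.061], [0.592, 0.046]] c [0.5511 0.0535] sides [np.float64(0.084), np.float64(0.084)]
shaker [0.44674511 0.06176905 0.057     ]
```

```bash
cat > plan.py <<'E'
from h import *
# waypoints: (x,y,z TCP, yaw of tool x in deg); prints travel/turn for successive calls, chained on rounded numbers
def plan(wps,s=None):
    s=s or ctrl.get_state(); p=np.array(s['position']);R=Ro.from_rotvec(s['tool_rot']); sp,sR=p,R
    for w in wps:
        a=np.radians(w[3]); G=Ro.from_matrix([[np.cos(a),np.sin(a),0],[np.sin(a),-np.cos(a),0],[0,0,-1]])
        tr=R.inv().apply(np.array(w[:3])-p).round(3); tu=np.degrees((R.inv()*G).as_rotvec()).round(1)
        n=np.linalg.norm(tr); print(w,'travel',tr.tolist(),'turn',tu.tolist(),'rows',int(max(np.ceil(n/.05),np.ceil(np.linalg.norm(tu)/8.5))))
        p=p+R.apply(tr);R=R*Ro.from_rotvec(np.radians(tu))
CH=np.array([.4166,.3234]);CY=np.radians(82.3)
def chest(x,y): return CH+np.array([[np.cos(CY),-np.sin(CY)],[np.sin(CY),np.cos(CY)]])@[x,y]
E
python3 - <<'E'
from plan import *
print([chest(-.02,y).round(3) for y in(.065,0,-.065)])
plan([(.33,-.35,.216,0),(.452,-.156,.2,-11),(.452,-.056,.15,-11),(.452,-.056,.033,-11)])
E
```

```text
[array([0.35 , 0.312]), array([0.414, 0.304]), array([0.478, 0.295])]
(0.33, -0.35, 0.216, 0) travel [0.191, -0.208, -0.001] turn [-0.1, 0.0, 19.9] rows 6
(0.452, -0.156, 0.2, -11) travel [0.122, -0.194, 0.016] turn [0.0, 0.0, 11.0] rows 5
(0.452, -0.056, 0.15, -11) travel [-0.019, -0.098, 0.05] turn [0.0, 0.0, 0.0] rows 3
(0.452, -0.056, 0.033, -11) travel [0.0, -0.0, 0.117] turn [0.0, 0.0, 0.0] rows 3
```

Call:
step_arm:
  commands:
    - {"travel":[0.191,-0.208,0],"turn":[0,0,20]}
    - {"travel":[0.191,-0.208,0],"turn":[0,0,20]}
    - {"travel":[0.191,-0.208,0],"turn":[0,0,20]}
    - {"travel":[0.191,-0.208,0],"turn":[0,0,20]}
    - {"travel":[0.191,-0.208,0],"turn":[0,0,20]}
  gripper: 1
  force: 25

```text
time: 0.6
position: [0.3181, -0.3782, 0.2153]
tool_rot: [-3.141, 0.002, 0.001]
ft_force: [1.1, 0.5, -0.7]
grip_width: 0.999
grip_force: 0.0
```

```bash
python3 - <<'E'
from plan import *
plan([(.452,-.156,.2,-11),(.452,-.056,.12,-11),(.452,-.056,.033,-11)])
E
```

```text
(0.452, -0.156, 0.2, -11) travel [0.134, -0.222, 0.015] turn [-0.0, 0.0, 10.9] rows 6
(0.452, -0.056, 0.12, -11) travel [-0.019, -0.098, 0.08] turn [-0.0, 0.0, 0.0] rows 3
(0.452, -0.056, 0.033, -11) travel [-0.0, -0.0, 0.087] turn [-0.0, 0.0, 0.0] rows 2
```

Call:
step_arm:
  commands:
    - {"travel":[0.12,-0.2,0.015],"turn":[0,0,11]}
    - {"travel":[0.12,-0.2,0.015],"turn":[0,0,11]}
    - {"travel":[0.12,-0.2,0.015],"turn":[0,0,11]}
    - {"travel":[0.12,-0.2,0.015],"turn":[0,0,11]}
    - {"travel":[0.12,-0.2,0.015],"turn":[0,0,11]}

```text
time: 1.1
position: [0.4389, -0.1772, 0.2004]
tool_rot: [-3.127, 0.299, -0.0]
ft_force: [0.6, -0.6, -0.3]
grip_width: 0.999
grip_force: 0.0
```

```bash
python3 - <<'E'
from plan import *
im,s=snap('wrist','w1.png'); print(s['position'],s['time'])
plan([(.452,-.056,.12,-11),(.452,-.056,.033,-11)],ctrl.get_state())
print(proj(cam('wrist',s),[.452,-.056,.058]))
E
```

```text
[ 0.43890789 -0.17720915  0.20038284] 1.1
(0.452, -0.056, 0.12, -11) travel [-0.011, -0.114, 0.081] turn [-0.2, -0.1, 0.5] rows 3
(0.452, -0.056, 0.033, -11) travel [-0.0, -0.0, 0.087] turn [-0.0, 0.0, 0.0] rows 2
(np.float64(199.21931444207888), np.float64(199.53216482587857))
```

View pics/w1.png

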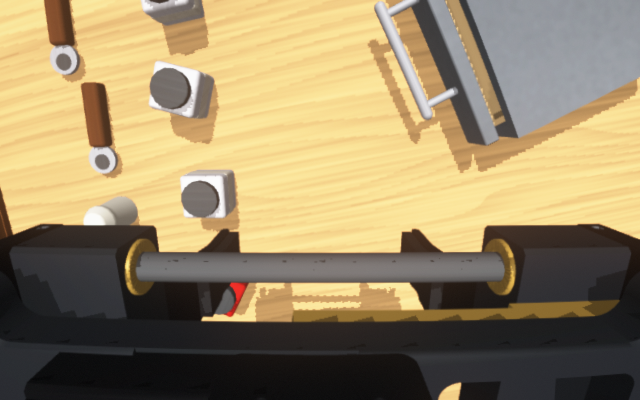

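The wrist view shows the nearest tin's cap at (200,199), against a predicted (199,199.5), and it sits square to the image. Grasping it now.

Call:
step_arm:
  commands:
    - {"travel":[-0.011,-0.114,0.04],"turn":[0,0,0.5]}
    - {"travel":[-0.011,-0.114,0.04],"turn":[0,0,0.5]}
    - {"travel":[-0.011,-0.114,0.04],"turn":[0,0,0.5]}
    - {"travel":[-0.011,-0.114,0.081],"turn":[0,0,0.5]}
    - {"travel":[-0.011,-0.114,0.081],"turn":[0,0,0.5]}

```text
time: 1.65
position: [0.4451, -0.0654, 0.1155]
tool_rot: [-3.125, 0.313, 0.014]
ft_force: [-1.2, 0.2, -0.6]
grip_width: 1.0
grip_force: 0.0
```

Call:
step_arm:
  commands:
    - {"travel":[0,0,0.03],"turn":[0,0,0]}
    - {"travel":[0,0,0.06],"turn":[0,0,0]}
    - {"travel":[0,0,0.087],"turn":[0,0,0]}
    - {"travel":[0,0,0.087],"turn":[0,0,0]}

```text
time: 2.05
position: [0.4463, -0.067, 0.0305]
tool_rot: [-3.124, 0.319, 0.01]
ft_force: [-0.8, 0.4, -0.1]
grip_width: 0.997
grip_force: 0.0
```

Call:
step_arm:
  commands:
    - {"travel":[0,0,0],"turn":[0,0,0]}
    - {"travel":[0,0,0],"turn":[0,0,0]}
    - {"travel":[0,0,0],"turn":[0,0,0]}
    - {"travel":[0,0,0],"turn":[0,0,0]}
    - {"travel":[0,0,0],"turn":[0,0,0]}
  gripper: 0.2
  force: 30

```text
time: 2.55
position: [0.4498, -0.0663, 0.0335]
tool_rot: [3.126, -0.316, 0.003]
ft_force: [-0.1, 1.8, 1.3]
grip_width: 0.63
grip_force: 0.5
```

Call:
step_arm:
  commands:
    - {"travel":[0,0,-0.04],"turn":[0,0,0]}
    - {"travel":[0,0,-0.08],"turn":[0,0,0]}
    - {"travel":[0,0,-0.12],"turn":[0,0,0]}
    - {"travel":[0,0,-0.15],"turn":[0,0,0]}
    - {"travel":[0,0,-0.15],"turn":[0,0,0]}

```text
time: 3.05
position: [0.452, -0.0671, 0.1873]
tool_rot: [3.123, -0.317, 0.013]
ft_force: [0.3, 0.2, 0.5]
grip_width: 0.226
grip_force: 0.0
```

```bash
python3 - <<'E'
from plan import *
x,y=chest(-.02,.065)
plan([(.4,.13,.19,-9),(x,y,.19,-7.7),(x,y,.05,-7.7)])
E
```

```text
(0.4, 0.13, 0.19, -9) travel [-0.09, -0.183, -0.004] turn [0.1, -0.5, -2.6] rows 5
(np.float64(0.3495063683101698), np.float64(0.3122894380578923), 0.19, -7.7) travel [-0.079, -0.172, 0.0] turn [0.0, 0.0, -1.3] rows 4
(np.float64(0.3495063683101698), np.float64(0.3122894380578923), 0.05, -7.7) travel [0.0, 0.0, 0.14] turn [0.0, 0.0, 0.0] rows 3
```

Call:
step_arm:
  commands:
    - {"travel":[-0.02,0.05,0],"turn":[0,0,0]}
    - {"travel":[-0.02,0.1,0],"turn":[0,0,0]}
    - {"travel":[-0.02,0.1,0],"turn":[0,0,0]}
    - {"travel":[-0.02,0.1,0],"turn":[0,0,0]}
    - {"travel":[-0.02,0.1,0],"turn":[0,0,0]}
  gripper: 1

```text
time: 3.55
position: [0.4095, -0.1593, 0.1821]
tool_rot: [-3.125, 0.315, 0.001]
ft_force: [1.1, 0.6, 0.5]
grip_width: 0.594
grip_force: 0.0
```

```bash
cat > caps.py <<'E'
from plan import *
def caps(name='wrist',show=True):
    im,s=snap(name); im0=im; c=cam(name,s)
    H,S,V=cv2.split(cv2.cvtColor(im,cv2.COLOR_BGR2HSV))
    hole=cv2.inRange(im,(50,50,50),(120,120,120))&((S<50).astype(np.uint8)*255)
    out=[]
    if name=='wrist': hole[222:]=0
    cs,_=cv2.findContours(hole,cv2.RETR_EXTERNAL,cv2.CHAIN_APPROX_NONE)
    for q in cs:
        if cv2.contourArea(q)<(400 if name=='wrist' else 40): continue
        (u,v),r=cv2.minEnclosingCircle(q)
        if cv2.contourArea(q)>.75*np.pi*r*r:
            P=on(c,u,v,.058); P2=on(c,u+r,v,.058); out.append((P[0].round(4),P[1].round(4),u.__round__(),v.__round__(),np.linalg.norm(P-P2).round(4)))
    return out,s,im
if __name__=='__main__':
    o,s,im=caps(); print(s['position'],s['time']);print(*o,sep='\n')
    print(cv2.cvtColor(im[170:222,170:250],cv2.COLOR_BGR2GRAY)[::8,::8]); cv2.imwrite('pics/w2.png',im)
    plan([(.452,-.056,.12,-11),(.452,-.056,.033,-11)])
E
python3 caps.py
```

```text
[ 0.40947603 -0.15932218  0.18212372] 3.55

[[228 227 232 124 123 123 124 121 234 119]
 [233 228 223 120 120 120 119 115 242 121]
 [228 229 230 252 119 117 118 207 246 124]
 [223 216 222 222 201 161 160 163 166 170]
 [228 227 227 220 223 220 164 166 165 169]
 [230 229 227 226 221 221 214 167 167 221]
 [222 225 229 231 229 227 227 231 233 234]]
(0.452, -0.056, 0.12, -11) travel [0.021, -0.109, 0.062] turn [-0.0, 0.0, -0.4] rows 3
(0.452, -0.056, 0.033, -11) travel [0.0, -0.0, 0.087] turn [-0.0, 0.0, -0.0] rows 2
```

```bash
sed -i 's/(120,120,120)/(140,140,140)/' caps.py; python3 caps.py
```

```text
[ 0.40966795 -0.15902896  0.18223219] 3.6
(np.float64(0.4503), np.float64(-0.0642), 211, 171, np.float64(0.0191))
(np.float64(0.5611), np.float64(-0.0567), 169, 49, np.float64(0.0198))
[[228 227 232 122 123 122 123 121 239 118]
 [232 227 222 120 119 119 119 117 246 121]
 [227 228 229 251 117 118 118 187 248 123]
 [224 216 222 225 203 161 161 157 164 168]
 [227 227 227 220 223 221 164 165 163 168]
 [230 229 227 225 219 221 196 165 165 208]
 [222 224 229 231 228 227 227 230 233 233]]
(0.452, -0.056, 0.12, -11) travel [0.021, -0.109, 0.062] turn [-0.0, 0.0, -0.4] rows 3
(0.452, -0.056, 0.033, -11) travel [0.0, -0.0, 0.087] turn [-0.0, 0.0, -0.0] rows 2
```

Call:
step_arm:
  commands:
    - {"travel":[0.021,-0.101,0.03],"turn":[0,0,0]}
    - {"travel":[0.021,-0.101,0.03],"turn":[0,0,0]}
    - {"travel":[0.021,-0.101,0.062],"turn":[0,0,0]}
    - {"travel":[0.021,-0.101,0.062],"turn":[0,0,0]}
    - {"travel":[0.021,-0.101,0.062],"turn":[0,0,0]}

```text
time: 4.15
position: [0.4498, -0.0652, 0.1205]
tool_rot: [-3.126, 0.314, 0.002]
ft_force: [0.7, -0.1, 0.1]
grip_width: 0.995
grip_force: 0.0
```

Call:
step_arm:
  commands:
    - {"travel":[0,0,0],"turn":[0,0,0]}
    - {"travel":[0,0,0],"turn":[0,0,0]}
    - {"travel":[0,0,0],"turn":[0,0,0]}

```text
time: 4.45
position: [0.4508, -0.0666, 0.1217]
tool_rot: [3.125, -0.319, 0.003]
ft_force: [-0.0, 0.6, -0.0]
grip_width: 1.001
grip_force: 0.0
```

Call:
step_arm:
  commands:
    - {"travel":[0,0,0.03],"turn":[0,0,0]}
    - {"travel":[0,0,0.06],"turn":[0,0,0]}
    - {"travel":[0,0,0.088],"turn":[0,0,0]}
    - {"travel":[0,0,0.088],"turn":[0,0,0]}

```text
time: 4.85
position: [0.4472, -0.0657, 0.03]
tool_rot: [-3.124, 0.318, 0.01]
ft_force: [-0.4, 0.2, -0.2]
grip_width: 1.002
grip_force: 0.0
```

Call:
step_arm:
  commands:
    - {"travel":[0,0,0],"turn":[0,0,0]}
    - {"travel":[0,0,0],"turn":[0,0,0]}
    - {"travel":[0,0,0],"turn":[0,0,0]}
    - {"travel":[0,0,0],"turn":[0,0,0]}
    - {"travel":[0,0,0],"turn":[0,0,0]}
  gripper: 0.2
  force: 30

```text
time: 5.35
position: [0.4508, -0.0659, 0.0333]
tool_rot: [3.125, -0.317, 0.002]
ft_force: [0.2, 1.1, 0.4]
grip_width: 0.632
grip_force: 0.0
```

Call:
step_arm:
  commands:
    - {"travel":[0,0,0],"turn":[0,0,0]}
    - {"travel":[0,0,0],"turn":[0,0,0]}
    - {"travel":[0,0,0],"turn":[0,0,0]}
    - {"travel":[0,0,0],"turn":[0,0,0]}
    - {"travel":[0,0,0],"turn":[0,0,0]}

```text
time: 5.85
position: [0.4507, -0.0656, 0.033]
tool_rot: [-3.126, 0.317, -0.001]
ft_force: [-1.3, 2.1, 4.5]
grip_width: 0.527
grip_force: 30.0
```

Call:
step_arm:
  commands:
    - {"travel":[0,0,-0.04],"turn":[0,0,0]}
    - {"travel":[0,0,-0.08],"turn":[0,0,0]}
    - {"travel":[0,0,-0.12],"turn":[0,0,0]}
    - {"travel":[0,0,-0.15],"turn":[0,0,0]}
    - {"travel":[0,0,-0.15],"turn":[0,0,0]}

```text
time: 6.35
position: [0.4526, -0.0666, 0.1863]
tool_rot: [3.123, -0.317, 0.011]
ft_force: [1.0, -0.0, -1.2]
grip_width: 0.522
grip_force: 30.0
```

```bash
python3 - <<'E'
from plan import *
x,y=chest(-.02,.065)
plan([(.4,.13,.19,-9),(x,y,.19,-7.7),(x,y,.05,-7.7)])
E
```

```text
(0.4, 0.13, 0.19, -9) travel [-0.091, -0.182, -0.005] turn [0.1, -0.4, -2.6] rows 5
(np.float64(0.3495063683101698), np.float64(0.3122894380578923), 0.19, -7.7) travel [-0.078, -0.172, 0.0] turn [-0.0, -0.0, -1.3] rows 4
(np.float64(0.3495063683101698), np.float64(0.3122894380578923), 0.05, -7.7) travel [-0.0, -0.0, 0.14] turn [-0.0, -0.0, -0.0] rows 3
```

Call:
step_arm:
  commands:
    - {"travel":[-0.016,-0.045,-0.005],"turn":[0,0,-3]}
    - {"travel":[-0.035,-0.09,-0.005],"turn":[0,0,-3]}
    - {"travel":[-0.053,-0.135,-0.005],"turn":[0,0,-3]}
    - {"travel":[-0.071,-0.182,-0.005],"turn":[0,0,-3]}
    - {"travel":[-0.071,-0.182,-0.005],"turn":[0,0,-3]}

```text
time: 6.85
position: [0.4145, 0.1336, 0.1865]
tool_rot: [-3.133, 0.217, 0.003]
ft_force: [0.6, -0.4, -1.2]
grip_width: 0.521
grip_force: 30.0
```

Call:
step_arm:
  commands:
    - {"travel":[-0.025,-0.043,0],"turn":[0,0,-1]}
    - {"travel":[-0.05,-0.086,0],"turn":[0,0,-1]}
    - {"travel":[-0.075,-0.129,0],"turn":[0,0,-1]}
    - {"travel":[-0.098,-0.172,0],"turn":[0,0,-1]}
    - {"travel":[-0.098,-0.172,0],"turn":[0,0,-1]}

```text
time: 7.35
position: [0.3414, 0.3176, 0.1869]
tool_rot: [-3.133, 0.189, 0.004]
ft_force: [0.1, 0.0, -1.5]
grip_width: 0.521
grip_force: 30.0
```

```bash
python3 - <<'E'
from plan import *
im,s=snap('wrist','w3.png'); print(s['position'],s['tool_rot'],s['grip_width'])
x,y=chest(-.02,.065)
plan([(x,y,.12,-7.7),(x,y,.05,-7.7)])
E
```

```text
[0.34137554 0.31762887 0.18693472] [-3.13262841  0.18897269  0.00433841] 0.5209510177970906
(np.float64(0.3495063683101698), np.float64(0.3122894380578923), 0.12, -7.7) travel [0.007, 0.001, 0.066] turn [-0.0, 0.1, 0.6] rows 2
(np.float64(0.3495063683101698), np.float64(0.3122894380578923), 0.05, -7.7) travel [-0.0, -0.0, 0.07] turn [-0.0, 0.0, -0.0] rows 2
```

View pics/w3.png

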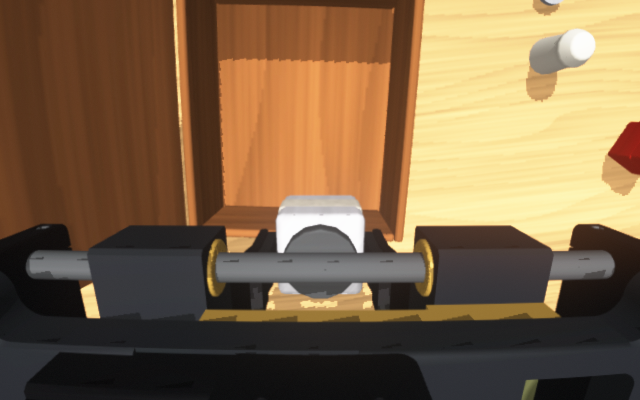

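The wrist view shows the tin held square and the chest aligned ahead of it, with the +y wall at about row 215-238. I check the chest pose against this view.

```bash
python3 - <<'E'
from plan import *
s=ctrl.get_state(); c=cam('wrist',s)
for a,b in((.095,.11),(-.095,.11),(-.087,.102),(.087,.102),(-.087,0),(.095,0),(-.095,0)): print((a,b),np.round(proj(c,[*chest(a,b),.09]),0))
print('rim seen',on(c,403,240,.09),on(c,185,225,.09),on(c,391,100,.09),on(c,180,100,.09))
E
```

```text
(0.095, 0.11) [191. 242.]
(-0.095, 0.11) [405. 244.]
(-0.087, 0.102) [397. 235.]
(0.087, 0.102) [199. 233.]
(-0.087, 0) [405. 116.]
(0.095, 0) [180. 114.]
(-0.095, 0) [415. 116.]
rim seen [0.29877081 0.24557821 0.09      ] [0.33613348 0.4342308  0.09      ] [0.41827697 0.24775592 0.09      ] [0.43975878 0.41492679 0.09      ]
```

Call:
step_arm:
  commands:
    - {"travel":[0.005,0.001,0.03],"turn":[0,0,0]}
    - {"travel":[0.005,0.001,0.05],"turn":[0,0,0]}
    - {"travel":[0.005,0.001,0.05],"turn":[0,0,0]}
    - {"travel":[0.005,0.001,0.05],"turn":[0,0,0]}
    - {"travel":[0.005,0.001,0.05],"turn":[0,0,0]}

```text
time: 7.9
position: [0.3515, 0.3097, 0.1383]
tool_rot: [-3.134, 0.209, -0.002]
ft_force: [-0.6, -0.5, -1.8]
grip_width: 0.519
grip_force: 30.0
```

Call:
step_arm:
  commands:
    - {"travel":[0,0,0.03],"turn":[0,0,0]}
    - {"travel":[0,0,0.06],"turn":[0,0,0]}
    - {"travel":[0,0,0.08],"turn":[0,0,0]}
    - {"travel":[0,0,0.091],"turn":[0,0,0]}
    - {"travel":[0,0,0.091],"turn":[0,0,0]}

```text
time: 8.4
position: [0.3506, 0.3092, 0.0461]
tool_rot: [3.134, -0.208, -0.002]
ft_force: [-0.5, 0.4, -1.1]
grip_width: 0.521
grip_force: 30.0
```

Call:
step_arm:
  commands:
    - {"travel":[0,0,0],"turn":[0,0,0]}
    - {"travel":[0,0,0],"turn":[0,0,0]}
    - {"travel":[0,0,0],"turn":[0,0,0]}
    - {"travel":[0,0,0],"turn":[0,0,0]}
  gripper: 0.75

```text
time: 8.8
position: [0.3514, 0.3101, 0.0474]
tool_rot: [-3.134, 0.208, -0.002]
ft_force: [0.3, -0.1, 0.1]
grip_width: 0.731
grip_force: 0.0
```

Call:
step_arm:
  commands:
    - {"travel":[0,0,-0.04],"turn":[0,0,0]}
    - {"travel":[0,0,-0.08],"turn":[0,0,0]}
    - {"travel":[0,0,-0.12],"turn":[0,0,0]}
    - {"travel":[0,0,-0.16],"turn":[0,0,0]}
    - {"travel":[0,0,-0.16],"turn":[0,0,0]}

```text
time: 9.3
position: [0.3536, 0.3122, 0.2119]
tool_rot: [-3.131, 0.208, -0.015]
ft_force: [1.3, 0.1, 0.4]
grip_width: 0.751
grip_force: 0.0
```

```bash
python3 - <<'E'
from plan import *
plan([(.48,.13,.19,-18),(.52,-.06,.19,-28.6),(.561,-.057,.12,-28.6)])
E
```

```text
(0.48, 0.13, 0.19, -18) travel [0.149, 0.164, 0.023] turn [-0.3, -0.5, 10.4] rows 5
(0.52, -0.06, 0.19, -28.6) travel [0.097, 0.168, -0.0] turn [-0.0, -0.0, 10.6] rows 4
(0.561, -0.057, 0.12, -28.6) travel [0.035, -0.022, 0.07] turn [-0.0, -0.0, 0.0] rows 2
```

Call:
step_arm:
  commands:
    - {"travel":[0.037,0.04,0.02],"turn":[0,0,10]}
    - {"travel":[0.074,0.081,0.02],"turn":[0,0,10]}
    - {"travel":[0.11,0.12,0.02],"turn":[0,0,10]}
    - {"travel":[0.148,0.164,0.02],"turn":[0,0,10]}
    - {"travel":[0.148,0.164,0.02],"turn":[0,0,10]}
  gripper: 1

```text
time: 9.8
position: [0.4776, 0.1226, 0.1857]
tool_rot: [3.102, -0.489, -0.001]
ft_force: [0.8, 0.3, -0.1]
grip_width: 0.989
grip_force: 0.0
```

Call:
step_arm:
  commands:
    - {"travel":[0.015,0.045,0],"turn":[0,0,10]}
    - {"travel":[0.03,0.09,0],"turn":[0,0,10]}
    - {"travel":[0.045,0.135,0],"turn":[0,0,10]}
    - {"travel":[0.058,0.168,0],"turn":[0,0,10]}
    - {"travel":[0.058,0.168,0],"turn":[0,0,10]}

```text
time: 10.3
position: [0.4797, -0.0563, 0.1856]
tool_rot: [3.046, -0.763, -0.002]
ft_force: [-0.1, 0.4, 0.9]
grip_width: 1.002
grip_force: 0.0
```

Call:
step_arm:
  commands:
    - {"travel":[0,0,0],"turn":[0,0,0]}
    - {"travel":[0,0,0],"turn":[0,0,0]}

```text
time: 10.5
position: [0.4803, -0.0485, 0.1863]
tool_rot: [-3.051, 0.746, 0.001]
ft_force: [0.8, 0.3, -0.6]
grip_width: 1.003
grip_force: 0.0
```

```bash
python3 - <<'E'
from caps import *
o,s,im=caps(); print(s['position'],s['tool_rot']);print(*o,sep='\n')
cv2.imwrite('pics/w4.png',im)
x,y=o[0][:2] if o else (.561,-.057)
plan([(.561,-.057,.12,-28.6),(x,y,.12,-28.6)]); 
E
```

```text
[ 0.48028773 -0.04845043  0.18628619] [-3.05144920e+00  7.45542896e-01  9.92166593e-04]
(np.float64(0.5613), np.float64(-0.0564), 286, 110, np.float64(0.019))
(0.561, -0.057, 0.12, -28.6) travel [0.076, -0.029, 0.066] turn [-0.0, 0.0, 1.2] rows 3
(np.float64(0.5613), np.float64(-0.0564), 0.12, -28.6) travel [-0.0, -0.001, 0.0] turn [-0.0, 0.0, -0.0] rows 1
```

View pics/w4.png

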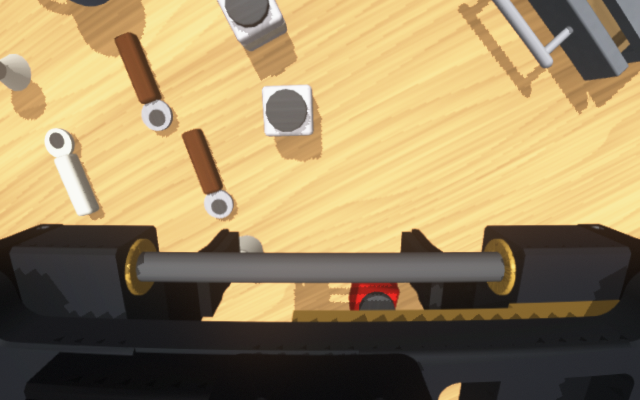

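Tin1's cap is at (286,110) and square to the tool, so I grasp it.

Call:
step_arm:
  commands:
    - {"travel":[0.04,-0.015,0.03],"turn":[0,0,1]}
    - {"travel":[0.076,-0.029,0.03],"turn":[0,0,1]}
    - {"travel":[0.076,-0.029,0.066],"turn":[0,0,1]}
    - {"travel":[0.076,-0.029,0.066],"turn":[0,0,1]}
    - {"travel":[0.076,-0.029,0.066],"turn":[0,0,1]}

```text
time: 11.05
position: [0.5604, -0.0578, 0.1203]
tool_rot: [-3.045, 0.772, 0.004]
ft_force: [-0.3, 0.4, 0.1]
grip_width: 1.002
grip_force: 0.0
```

Call:
step_arm:
  commands:
    - {"travel":[0,0,0],"turn":[0,0,0]}
    - {"travel":[0,0,0.03],"turn":[0,0,0]}
    - {"travel":[0,0,0.06],"turn":[0,0,0]}
    - {"travel":[0,0,0.087],"turn":[0,0,0]}
    - {"travel":[0,0,0.087],"turn":[0,0,0]}

```text
time: 11.55
position: [0.5588, -0.0594, 0.032]
tool_rot: [3.043, -0.775, -0.007]
ft_force: [0.4, 0.9, -0.2]
grip_width: 0.996
grip_force: 0.0
```

Call:
step_arm:
  commands:
    - {"travel":[0,0,0],"turn":[0,0,0]}
    - {"travel":[0,0,0],"turn":[0,0,0]}
    - {"travel":[0,0,0],"turn":[0,0,0]}
    - {"travel":[0,0,0],"turn":[0,0,0]}
    - {"travel":[0,0,0],"turn":[0,0,0]}
  gripper: 0.2

```text
time: 12.05
position: [0.5617, -0.0596, 0.0344]
tool_rot: [3.044, -0.775, 0.002]
ft_force: [-0.7, -1.1, -0.0]
grip_width: 0.631
grip_force: 0.0
```

Call:
step_arm:
  commands:
    - {"travel":[0,0,0],"turn":[0,0,0]}
    - {"travel":[0,0,0],"turn":[0,0,0]}
    - {"travel":[0,0,0],"turn":[0,0,0]}
    - {"travel":[0,0,0],"turn":[0,0,0]}

```text
time: 12.45
position: [0.5617, -0.0591, 0.0341]
tool_rot: [-3.044, 0.775, -0.001]
ft_force: [0.7, 0.0, 3.8]
grip_width: 0.526
grip_force: 29.9
```

Call:
step_arm:
  commands:
    - {"travel":[0,0,-0.04],"turn":[0,0,0]}
    - {"travel":[0,0,-0.08],"turn":[0,0,0]}
    - {"travel":[0,0,-0.12],"turn":[0,0,0]}
    - {"travel":[0,0,-0.15],"turn":[0,0,0]}
    - {"travel":[0,0,-0.15],"turn":[0,0,0]}

```text
time: 12.95
position: [0.5635, -0.0597, 0.1877]
tool_rot: [3.044, -0.775, 0.011]
ft_force: [0.9, 0.3, -1.7]
grip_width: 0.524
grip_force: 29.9
```

```bash
python3 - <<'E'
from plan import *
x,y=chest(-.02,0)
plan([(.48,.13,.19,-16),(x,y,.19,-7.7),(x,y,.05,-7.7)])
E
```

```text
(0.48, 0.13, 0.19, -16) travel [-0.164, -0.127, -0.003] turn [-0.0, -0.4, -12.6] rows 5
(np.float64(0.4139202762916342), np.float64(0.3035803360057033), 0.19, -7.7) travel [-0.112, -0.148, -0.0] turn [-0.0, -0.0, -8.3] rows 4
(np.float64(0.4139202762916342), np.float64(0.3035803360057033), 0.05, -7.7) travel [0.0, -0.0, 0.14] turn [-0.0, -0.0, 0.0] rows 3
```

Call:
step_arm:
  commands:
    - {"travel":[-0.036,-0.028,0],"turn":[0,0,-4]}
    - {"travel":[-0.072,-0.056,0],"turn":[0,0,-8]}
    - {"travel":[-0.11,-0.085,0],"turn":[0,0,-12]}
    - {"travel":[-0.146,-0.113,0],"turn":[0,0,-12.6]}
    - {"travel":[-0.164,-0.127,0],"turn":[0,0,-12.6]}

```text
time: 13.45
position: [0.4745, 0.1343, 0.182]
tool_rot: [3.112, -0.428, -0.005]
ft_force: [0.3, -0.3, -1.5]
grip_width: 0.524
grip_force: 29.9
```

Call:
step_arm:
  commands:
    - {"travel":[-0.028,-0.037,0],"turn":[0,0,-4]}
    - {"travel":[-0.056,-0.074,0],"turn":[0,0,-8]}
    - {"travel":[-0.084,-0.111,0],"turn":[0,0,-8]}
    - {"travel":[-0.112,-0.148,0],"turn":[0,0,-8.3]}
    - {"travel":[-0.112,-0.148,0],"turn":[0,0,-8.3]}

```text
time: 13.95
position: [0.4056, 0.3102, 0.1826]
tool_rot: [-3.133, 0.192, 0.006]
ft_force: [-0.5, 0.4, -2.0]
grip_width: 0.522
grip_force: 29.9
```

Call:
step_arm:
  commands:
    - {"travel":[0,0,0.03],"turn":[0,0,0]}
    - {"travel":[0,0,0.05],"turn":[0,0,0]}
    - {"travel":[0,0,0.05],"turn":[0,0,0]}
    - {"travel":[0,0,0.05],"turn":[0,0,0]}
    - {"travel":[0,0,0.05],"turn":[0,0,0]}

```text
time: 14.45
position: [0.4115, 0.3039, 0.1343]
tool_rot: [-3.134, 0.211, -0.001]
ft_force: [0.4, 0.2, -0.7]
grip_width: 0.519
grip_force: 29.9
```

```bash
python3 - <<'E'
from plan import *
im,s=snap('wrist','w5.png'); print(s['position'],s['grip_width'],s['grip_force'])
x,y=chest(-.02,0)
plan([(x,y,.047,-7.7)])
E
```

```text
[0.41147055 0.30385278 0.13430518] 0.519114001658346 29.87694650888443
(np.float64(0.4139202762916342), np.float64(0.3035803360057033), 0.047, -7.7) travel [0.002, 0.0, 0.088] turn [-0.0, -0.1, 0.0] rows 2
```

Call:
step_arm:
  commands:
    - {"travel":[0.003,0,0.03],"turn":[0,0,0]}
    - {"travel":[0.003,0,0.06],"turn":[0,0,0]}
    - {"travel":[0.003,0,0.078],"turn":[0,0,0]}
    - {"travel":[0.003,0,0.088],"turn":[0,0,0]}
    - {"travel":[0.003,0,0.088],"turn":[0,0,0]}

```text
time: 15.0
position: [0.4137, 0.303, 0.0452]
tool_rot: [3.134, -0.21, -0.002]
ft_force: [-0.2, -0.6, -2.1]
grip_width: 0.527
grip_force: 29.9
```

Call:
step_arm:
  commands:
    - {"travel":[0,0,0],"turn":[0,0,0]}
    - {"travel":[0,0,0],"turn":[0,0,0]}
    - {"travel":[0,0,0],"turn":[0,0,0]}
    - {"travel":[0,0,0],"turn":[0,0,0]}
  gripper: 0.75

```text
time: 15.4
position: [0.4146, 0.3036, 0.0464]
tool_rot: [-3.134, 0.21, -0.002]
ft_force: [0.6, -0.4, -0.3]
grip_width: 0.732
grip_force: 0.0
```

Call:
step_arm:
  commands:
    - {"travel":[0,0,-0.04],"turn":[0,0,0]}
    - {"travel":[0,0,-0.08],"turn":[0,0,0]}
    - {"travel":[0,0,-0.12],"turn":[0,0,0]}
    - {"travel":[0,0,-0.15],"turn":[0,0,0]}
    - {"travel":[0,0,-0.15],"turn":[0,0,0]}

```text
time: 15.9
position: [0.4163, 0.3053, 0.2003]
tool_rot: [-3.131, 0.21, -0.012]
ft_force: [0.4, 0.5, 0.9]
grip_width: 0.75
grip_force: 0.0
```

```bash
python3 - <<'E'
from plan import *
plan([(.51,.11,.19,-4),(.575,-.06,.19,0)])
E
```

```text
(0.51, 0.11, 0.19, -4) travel [0.119, 0.181, 0.01] turn [-0.2, -0.4, -3.7] rows 5
(0.575, -0.06, 0.19, 0) travel [0.077, 0.165, 0.0] turn [-0.0, -0.0, -4.0] rows 4
```

Call:
step_arm:
  commands:
    - {"travel":[0.027,0.041,0.01],"turn":[0,0,-4]}
    - {"travel":[0.054,0.082,0.01],"turn":[0,0,-4]}
    - {"travel":[0.081,0.123,0.01],"turn":[0,0,-4]}
    - {"travel":[0.105,0.16,0.01],"turn":[0,0,-4]}
    - {"travel":[0.119,0.181,0.01],"turn":[0,0,-4]}
  gripper: 1

```text
time: 16.4
position: [0.5087, 0.1032, 0.1848]
tool_rot: [3.138, -0.109, -0.001]
ft_force: [0.1, -0.1, -0.3]
grip_width: 0.994
grip_force: 0.0
```

Call:
step_arm:
  commands:
    - {"travel":[0.019,0.041,0],"turn":[0,0,-4]}
    - {"travel":[0.038,0.082,0],"turn":[0,0,-4]}
    - {"travel":[0.057,0.123,0],"turn":[0,0,-4]}
    - {"travel":[0.077,0.165,0],"turn":[0,0,-4]}
    - {"travel":[0.077,0.165,0],"turn":[0,0,-4]}

```text
time: 16.9
position: [0.5748, -0.0708, 0.1839]
tool_rot: [3.139, -0.009, -0.002]
ft_force: [-0.5, -0.3, -0.4]
grip_width: 0.997
grip_force: 0.0
```

Call:
step_arm:
  commands:
    - {"travel":[0,0,0],"turn":[0,0,0]}
    - {"travel":[0,0,0],"turn":[0,0,0]}
    - {"travel":[0,0,0],"turn":[0,0,0]}

```text
time: 17.2
position: [0.5737, -0.0597, 0.1856]
tool_rot: [-3.142, -0.013, 0.0]
ft_force: [-0.3, 0.3, -0.5]
grip_width: 1.003
grip_force: 0.0
```

```bash
python3 - <<'E'
from caps import *
o,s,im=caps(); print(s['position'],s['tool_rot']);print(*o,sep='\n')
cv2.imwrite('pics/w6.png',im)
c=cam('wrist',s)
# silver tin body angle near the cap
for x,y,u,v,r in o[:1]:
    S=cv2.cvtColor(im,cv2.COLOR_BGR2HSV)[:,:,1]; k=(S<40).astype(np.uint8)*255
    m=np.zeros_like(k);m[max(v-50,0):v+50,u-50:u+50]=k[max(v-50,0):v+50,u-50:u+50]
    q=max(cv2.findContours(m,0,1)[0],key=cv2.contourArea);print(cv2.minAreaRect(q))
    plan([(x,y,.12,0)])
E
```

```text
[ 0.57365874 -0.05968356  0.18560731] [-3.14151735e+00 -1.34331675e-02  2.53336704e-04]
(np.float64(0.6558), np.float64(-0.0694), 332, 103, np.float64(0.019))
((331.5, 103.0), (50.0, 49.0), 90.0)
(np.float64(0.6558), np.float64(-0.0694), 0.12, 0) travel [0.082, 0.01, 0.066] turn [0.0, -0.0, 0.5] rows 3
```

Call:
step_arm:
  commands:
    - {"travel":[0.04,0.005,0.03],"turn":[0,0,0]}
    - {"travel":[0.082,0.01,0.03],"turn":[0,0,0]}
    - {"travel":[0.082,0.01,0.066],"turn":[0,0,0]}
    - {"travel":[0.082,0.01,0.066],"turn":[0,0,0]}
    - {"travel":[0.082,0.01,0.066],"turn":[0,0,0]}

```text
time: 17.75
position: [0.6551, -0.07, 0.1193]
tool_rot: [-3.141, -0.012, 0.003]
ft_force: [1.5, -0.2, -0.0]
grip_width: 1.001
grip_force: 0.0
```

Call:
step_arm:
  commands:
    - {"travel":[0,0,0],"turn":[0,0,0]}
    - {"travel":[0,0,0.03],"turn":[0,0,0]}
    - {"travel":[0,0,0.06],"turn":[0,0,0]}
    - {"travel":[0,0,0.087],"turn":[0,0,0]}
    - {"travel":[0,0,0.087],"turn":[0,0,0]}

```text
time: 18.25
position: [0.6535, -0.0714, 0.0307]
tool_rot: [3.141, 0.009, -0.008]
ft_force: [-1.2, -0.2, -0.4]
grip_width: 0.998
grip_force: 0.0
```

Call:
step_arm:
  commands:
    - {"travel":[0,0,0],"turn":[0,0,0]}
    - {"travel":[0,0,0],"turn":[0,0,0]}
    - {"travel":[0,0,0],"turn":[0,0,0]}
    - {"travel":[0,0,0],"turn":[0,0,0]}
    - {"travel":[0,0,0],"turn":[0,0,0]}
  gripper: 0.2

```text
time: 18.75
position: [0.6565, -0.0712, 0.0334]
tool_rot: [3.141, 0.009, 0.002]
ft_force: [-1.6, 1.0, -0.3]
grip_width: 0.632
grip_force: 0.0
```

Call:
step_arm:
  commands:
    - {"travel":[0,0,0],"turn":[0,0,0]}
    - {"travel":[0,0,0],"turn":[0,0,0]}
    - {"travel":[0,0,0],"turn":[0,0,0]}
    - {"travel":[0,0,0],"turn":[0,0,0]}

```text
time: 19.15
position: [0.6562, -0.0708, 0.0329]
tool_rot: [-3.141, -0.009, -0.0]
ft_force: [-0.1, -0.5, 2.3]
grip_width: 0.527
grip_force: 30.0
```

Call:
step_arm:
  commands:
    - {"travel":[0,0,-0.04],"turn":[0,0,0]}
    - {"travel":[0,0,-0.08],"turn":[0,0,0]}
    - {"travel":[0,0,-0.12],"turn":[0,0,0]}
    - {"travel":[0,0,-0.15],"turn":[0,0,0]}
    - {"travel":[0,0,-0.15],"turn":[0,0,0]}

```text
time: 19.65
position: [0.6588, -0.071, 0.1876]
tool_rot: [3.14, 0.009, 0.013]
ft_force: [0.6, -0.6, -0.4]
grip_width: 0.525
grip_force: 30.0
```

```bash
python3 - <<'E'
from plan import *
x,y=chest(-.02,-.062); print(x,y)
plan([(.54,.115,.19,-5),(x,y,.19,-7.7),(x,y,.05,-7.7)])
E
```

```text
0.475361234673954 0.2952731925097692
(0.54, 0.115, 0.19, -5) travel [-0.118, -0.187, -0.004] turn [0.1, -0.5, 5.3] rows 5
(np.float64(0.475361234673954), np.float64(0.2952731925097692), 0.19, -7.7) travel [-0.08, -0.174, 0.001] turn [-0.0, 0.0, 2.7] rows 4
(np.float64(0.475361234673954), np.float64(0.2952731925097692), 0.05, -7.7) travel [0.0, 0.0, 0.14] turn [-0.0, 0.0, 0.0] rows 3
```

Call:
step_arm:
  commands:
    - {"travel":[-0.026,-0.041,0],"turn":[0,0,5.3]}
    - {"travel":[-0.052,-0.082,0],"turn":[0,0,5.3]}
    - {"travel":[-0.078,-0.123,0],"turn":[0,0,5.3]}
    - {"travel":[-0.104,-0.164,0],"turn":[0,0,5.3]}
    - {"travel":[-0.118,-0.187,0],"turn":[0,0,5.3]}

```text
time: 20.15
position: [0.5334, 0.1191, 0.1811]
tool_rot: [3.139, -0.129, -0.005]
ft_force: [-0.1, -0.3, -1.0]
grip_width: 0.525
grip_force: 30.0
```

Call:
step_arm:
  commands:
    - {"travel":[-0.02,-0.043,0],"turn":[0,0,2.7]}
    - {"travel":[-0.04,-0.086,0],"turn":[0,0,2.7]}
    - {"travel":[-0.06,-0.13,0],"turn":[0,0,2.7]}
    - {"travel":[-0.08,-0.174,0],"turn":[0,0,2.7]}
    - {"travel":[-0.08,-0.174,0],"turn":[0,0,2.7]}

```text
time: 20.65
position: [0.4666, 0.3036, 0.1819]
tool_rot: [-3.132, 0.19, 0.005]
ft_force: [-0.1, 1.1, -0.7]
grip_width: 0.523
grip_force: 30.0
```

Call:
step_arm:
  commands:
    - {"travel":[0,0,0.03],"turn":[0,0,0]}
    - {"travel":[0,0,0.05],"turn":[0,0,0]}
    - {"travel":[0,0,0.05],"turn":[0,0,0]}
    - {"travel":[0,0,0.05],"turn":[0,0,0]}
    - {"travel":[0,0,0.05],"turn":[0,0,0]}

```text
time: 21.15
position: [0.4729, 0.2958, 0.1334]
tool_rot: [-3.134, 0.21, -0.002]
ft_force: [0.3, -0.1, -1.9]
grip_width: 0.52
grip_force: 30.0
```

```bash
python3 - <<'E'
from plan import *
im,s=snap('wrist','w7.png'); print(s['position'],s['grip_width'],s['grip_force'])
x,y=chest(-.02,-.062)
plan([(x,y,.047,-7.7)])
E
```

```text
[0.47292166 0.29575371 0.13342053] 0.5199120593228832 29.993899762630463
(np.float64(0.475361234673954), np.float64(0.2952731925097692), 0.047, -7.7) travel [0.002, 0.0, 0.087] turn [-0.1, -0.1, 0.0] rows 2
```

Call:
step_arm:
  commands:
    - {"travel":[0.003,0,0.03],"turn":[0,0,0]}
    - {"travel":[0.003,0,0.06],"turn":[0,0,0]}
    - {"travel":[0.003,0,0.078],"turn":[0,0,0]}
    - {"travel":[0.003,0,0.087],"turn":[0,0,0]}
    - {"travel":[0.003,0,0.087],"turn":[0,0,0]}

```text
time: 21.7
position: [0.4752, 0.2949, 0.0453]
tool_rot: [3.134, -0.21, -0.001]
ft_force: [-0.3, 0.6, -1.7]
grip_width: 0.527
grip_force: 30.0
```

Call:
step_arm:
  commands:
    - {"travel":[0,0,0],"turn":[0,0,0]}
    - {"travel":[0,0,0],"turn":[0,0,0]}
    - {"travel":[0,0,0],"turn":[0,0,0]}
    - {"travel":[0,0,0],"turn":[0,0,0]}
  gripper: 0.75

```text
time: 22.1
position: [0.4759, 0.2954, 0.0464]
tool_rot: [-3.134, 0.21, -0.002]
ft_force: [-0.4, 0.2, -0.6]
grip_width: 0.732
grip_force: 0.0
```

Call:
step_arm:
  commands:
    - {"travel":[0,0,-0.04],"turn":[0,0,0]}
    - {"travel":[0,0,-0.08],"turn":[0,0,0]}
    - {"travel":[0,0,-0.12],"turn":[0,0,0]}
    - {"travel":[0,0,-0.15],"turn":[0,0,0]}
    - {"travel":[0,0,-0.15],"turn":[0,0,0]}

```text
time: 22.6
position: [0.4776, 0.2972, 0.2007]
tool_rot: [-3.131, 0.21, -0.012]
ft_force: [1.3, 0.1, 0.8]
grip_width: 0.749
grip_force: 0.0
```

```bash
python3 - <<'E'
from plan import *
plan([(.5,.09,.19,0),(.5,-.12,.19,8),(.53,-.23,.16,16.2),(.543,-.283,.1,16.2)])
E
```

```text
(0.5, 0.09, 0.19, 0) travel [0.05, 0.202, 0.01] turn [-0.2, -0.5, -7.7] rows 5
(0.5, -0.12, 0.19, 8) travel [-0.0, 0.21, 0.0] turn [-0.0, 0.0, -8.0] rows 5
(0.53, -0.23, 0.16, 16.2) travel [0.014, 0.113, 0.03] turn [-0.0, 0.0, -8.2] rows 3
(0.543, -0.283, 0.1, 16.2) travel [-0.002, 0.055, 0.06] turn [-0.0, 0.0, 0.0] rows 2
```

Call:
step_arm:
  commands:
    - {"travel":[0.012,0.045,0.01],"turn":[0,0,-7.7]}
    - {"travel":[0.024,0.09,0.01],"turn":[0,0,-7.7]}
    - {"travel":[0.036,0.135,0.01],"turn":[0,0,-7.7]}
    - {"travel":[0.045,0.18,0.01],"turn":[0,0,-7.7]}
    - {"travel":[0.05,0.202,0.01],"turn":[0,0,-7.7]}
  gripper: 0.3

```text
time: 23.1
position: [0.4978, 0.0828, 0.1848]
tool_rot: [3.139, -0.009, -0.002]
ft_force: [0.5, 0.5, -0.9]
grip_width: 0.385
grip_force: 0.0
```

Call:
step_arm:
  commands:
    - {"travel":[-0.005,0.045,0],"turn":[0,0,-8]}
    - {"travel":[-0.01,0.09,0],"turn":[0,0,-8]}
    - {"travel":[-0.015,0.135,0],"turn":[0,0,-8]}
    - {"travel":[-0.02,0.18,0],"turn":[0,0,-8]}
    - {"travel":[-0.02,0.21,0],"turn":[0,0,-8]}

```text
time: 23.6
position: [0.4764, -0.1257, 0.185]
tool_rot: [3.133, 0.214, -0.002]
ft_force: [0.8, 0.5, -0.2]
grip_width: 0.299
grip_force: 0.0
```

Call:
step_arm:
  commands:
    - {"travel":[-0.01,0.045,0],"turn":[0,0,-8]}
    - {"travel":[-0.02,0.08,0],"turn":[0,0,-8]}
    - {"travel":[-0.02,0.1,0],"turn":[0,0,-8]}
    - {"travel":[-0.02,0.1,0],"turn":[0,0,-8]}
    - {"travel":[-0.02,0.1,0],"turn":[0,0,-8]}

```text
time: 24.1
position: [0.4726, -0.222, 0.1852]
tool_rot: [-3.109, -0.439, 0.0]
ft_force: [1.1, 0.6, -0.8]
grip_width: 0.301
grip_force: 0.0
```

```bash
python3 - <<'E'
from plan import *
im,s=snap('wrist','w8.png'); print(s['position'],s['tool_rot'],s['grip_width'])
c=cam('wrist',s)
print('handle pred',[np.round(proj(c,[x,y,.0445])) for x,y in((.595,-.268),(.49,-.298),(.543,-.283))])
t,_=snap('top'); cv2.imwrite('pics/top1.png',np.hstack([cv2.resize(t[170:300,70:245],None,fx=2.2,fy=2.2,interpolation=2),cv2.resize(t[100:230,230:405],None,fx=2.2,fy=2.2,interpolation=2)]))
plan([(.543,-.283,.1,16.2),(.543,-.283,.034,16.2)])
E
```

```text
[ 0.47261623 -0.22200929  0.18518431] [-3.10896993e+00 -4.39221434e-01  1.18127908e-04] 0.3005149035585241
handle pred [array([406.,  78.]), array([399., 195.]), array([403., 138.])]
(0.543, -0.283, 0.1, 16.2) travel [0.05, 0.079, 0.085] turn [-0.0, -0.0, 0.0] rows 3
(0.543, -0.283, 0.034, 16.2) travel [0.0, 0.0, 0.066] turn [-0.0, -0.0, 0.0] rows 2
```

View pics/w8.png

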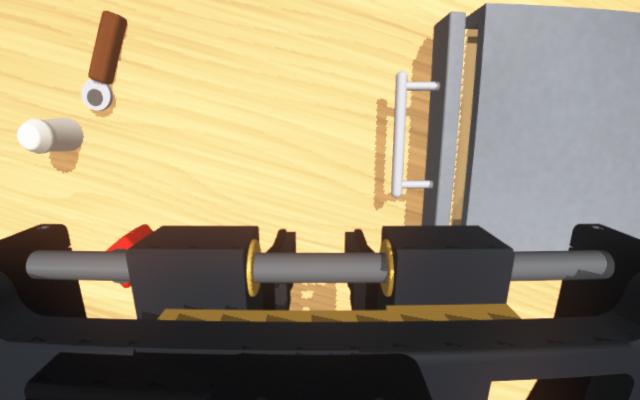

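View pics/top1.png

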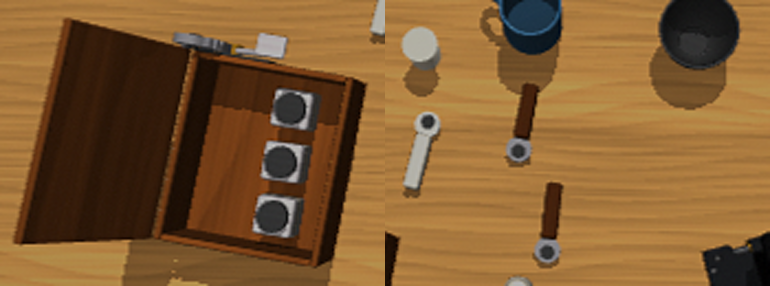

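All three tins stand upright in the chest (crop 290,109, 280,162 and 272,216). The nearer opener has been knocked about 3 cm, with its head now at about (303,214) in the full picture. The handle bar runs from (401,74) to (398,194), about 3 mm from the prediction. I pull the drawer open.

Call:
step_arm:
  commands:
    - {"travel":[0.025,0.038,0.04],"turn":[0,0,0]}
    - {"travel":[0.05,0.076,0.06],"turn":[0,0,0]}
    - {"travel":[0.05,0.076,0.085],"turn":[0,0,0]}
    - {"travel":[0.05,0.076,0.085],"turn":[0,0,0]}
    - {"travel":[0.05,0.076,0.085],"turn":[0,0,0]}
  gripper: 0.3

```text
time: 24.7
position: [0.5414, -0.2806, 0.1006]
tool_rot: [-3.109, -0.442, 0.001]
ft_force: [-0.7, -0.6, 1.0]
grip_width: 0.3
grip_force: 0.0
```

Call:
step_arm:
  commands:
    - {"travel":[0,0,0],"turn":[0,0,0]}
    - {"travel":[0,0,0],"turn":[0,0,0]}

```text
time: 24.9
position: [0.5421, -0.2823, 0.1029]
tool_rot: [3.108, 0.44, 0.004]
ft_force: [0.3, -0.1, 0.3]
grip_width: 0.297
grip_force: 0.0
```

```bash
python3 - <<'E'
from plan import *
s=ctrl.get_state(); print(s['position'])
u=np.radians(-73.8); h=np.array([.5428,-.2829])-.003*np.array([np.cos(u),np.sin(u)])
print(h); plan([(*h,.034,16.2)])
E
```

```text
[ 0.54212866 -0.28233068  0.10288154]
[ 0.54196303 -0.28001912]
(np.float64(0.5419630266818822), np.float64(-0.28001911894296916), 0.034, 16.2) travel [0.0, -0.002, 0.069] turn [0.2, -0.1, -0.1] rows 2
```

Call:
step_arm:
  commands:
    - {"travel":[0,-0.002,0.02],"turn":[0,0,0]}
    - {"travel":[0,-0.002,0.04],"turn":[0,0,0]}
    - {"travel":[0,-0.002,0.055],"turn":[0,0,0]}
    - {"travel":[0,-0.002,0.068],"turn":[0,0,0]}
    - {"travel":[0,-0.002,0.068],"turn":[0,0,0]}

```text
time: 25.4
position: [0.5395, -0.2805, 0.0312]
tool_rot: [-3.109, -0.438, 0.004]
ft_force: [-0.4, 0.9, -1.2]
grip_width: 0.294
grip_force: 0.0
```

Call:
step_arm:
  commands:
    - {"travel":[0,0,0],"turn":[0,0,0]}
    - {"travel":[0,0,0],"turn":[0,0,0]}
    - {"travel":[0,0,0],"turn":[0,0,0]}
    - {"travel":[0,0,0],"turn":[0,0,0]}
  gripper: 0
  force: 25

```text
time: 25.8
position: [0.5414, -0.2812, 0.0336]
tool_rot: [3.11, 0.438, 0.002]
ft_force: [-1.0, 0.1, 2.1]
grip_width: 0.103
grip_force: 24.6
```

Call:
step_arm:
  commands:
    - {"travel":[0,-0.02,0],"turn":[0,0,0]}
    - {"travel":[0,-0.05,0],"turn":[0,0,0]}
    - {"travel":[0,-0.08,0],"turn":[0,0,0]}
    - {"travel":[0,-0.11,0],"turn":[0,0,0]}
    - {"travel":[0,-0.135,0],"turn":[0,0,0]}

```text
time: 26.3
position: [0.5028, -0.1512, 0.0335]
tool_rot: [3.109, 0.438, -0.001]
ft_force: [-1.8, -2.5, 3.8]
grip_width: 0.102
grip_force: 24.9
```

Call:
step_arm:
  commands:
    - {"travel":[0,-0.006,0],"turn":[0,0,0]}
    - {"travel":[0,-0.006,0],"turn":[0,0,0]}
    - {"travel":[0,-0.006,0],"turn":[0,0,0]}

```text
time: 26.6
position: [0.5018, -0.1475, 0.0335]
tool_rot: [3.108, 0.436, 0.0]
ft_force: [-1.0, -4.8, 5.2]
grip_width: 0.103
grip_force: 24.9
```

Call:
step_arm:
  commands:
    - {"travel":[0,0,0],"turn":[0,0,0]}
    - {"travel":[0,0,0],"turn":[0,0,0]}
    - {"travel":[0,0,0],"turn":[0,0,0]}
  gripper: 0.3

```text
time: 26.9
position: [0.5019, -0.1442, 0.0323]
tool_rot: [-3.109, -0.439, -0.0]
ft_force: [0.1, 0.1, 0.5]
grip_width: 0.264
grip_force: 0.0
```

Call:
step_arm:
  commands:
    - {"travel":[0,0,-0.03],"turn":[0,0,0]}
    - {"travel":[0,0,-0.07],"turn":[0,0,0]}
    - {"travel":[0,0,-0.11],"turn":[0,0,0]}
    - {"travel":[0,0,-0.155],"turn":[0,0,0]}
    - {"travel":[0,0,-0.155],"turn":[0,0,0]}

```text
time: 27.4
position: [0.5059, -0.1451, 0.1937]
tool_rot: [3.106, 0.439, 0.015]
ft_force: [0.6, 0.1, -0.3]
grip_width: 0.301
grip_force: 0.0
```

Call:
step_arm:
  commands:
    - {"travel":[-0.025,-0.04,0],"turn":[0,0,8]}
    - {"travel":[-0.045,-0.08,0],"turn":[0,0,16]}
    - {"travel":[-0.06,-0.12,0],"turn":[0,0,20]}
    - {"travel":[-0.075,-0.165,0],"turn":[0,0,20]}
    - {"travel":[-0.075,-0.165,0],"turn":[0,0,20]}

```text
time: 27.9
position: [0.3815, -0.003, 0.1868]
tool_rot: [3.138, -0.098, -0.002]
ft_force: [0.2, -0.5, 0.1]
grip_width: 0.3
grip_force: 0.0
```

```bash
cat > op.py <<'E'
from plan import *
def openers(s,im):
    c=cam('wrist',s); H,S,V=cv2.split(cv2.cvtColor(im,cv2.COLOR_BGR2HSV))
    k=((S>110)&(V<190)&((H<12)|(H>172))&(V>30)).astype(np.uint8)*255; k[224:]=0
    k=cv2.morphologyEx(k,cv2.MORPH_OPEN,np.ones((5,5)))
    for q in cv2.findContours(k,0,1)[0]:
        if cv2.contourArea(q)<300: continue
        r=cv2.minAreaRect(q); b=cv2.boxPoints(r); P=np.array([on(c,*p,.018)[:2] for p in b])
        e=[P[1]-P[0],P[2]-P[1]]; L=max(e,key=np.linalg.norm); a=np.degrees(np.arctan2(L[1],L[0])); a=(a+90)%180-90
        print('handle ctr',P.mean(0).round(4),'px',np.round(r[0]),'LW',np.round([np.linalg.norm(x) for x in e],3),'axis',a.round(1))
if __name__=='__main__':
    import sys
    im,s=snap('wrist',sys.argv[1]); print(s['position'],s['tool_rot']); openers(s,im)
E
python3 op.py w9.png
```

```text
[ 0.38145625 -0.00295468  0.18681136] [ 3.13801168e+00 -9.84088374e-02 -2.33829918e-03]
```

View pics/w9.png

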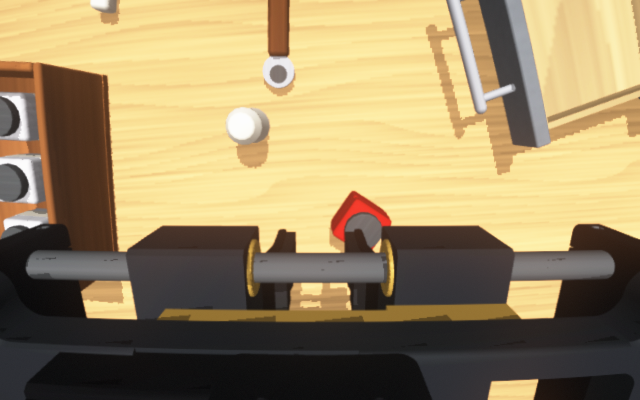

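The view is too far back: opener B's head is at (279,70) with its handle leaving the top of the image. The drawer is open. I step forward.

Call:
step_arm:
  commands:
    - {"travel":[0.045,-0.01,0],"turn":[0,0,0]}
    - {"travel":[0.09,-0.02,0],"turn":[0,0,0]}
    - {"travel":[0.09,-0.02,0],"turn":[0,0,0]}
    - {"travel":[0.09,-0.02,0],"turn":[0,0,0]}
    - {"travel":[0.09,-0.02,0],"turn":[0,0,0]}
  gripper: 0.6

```text
time: 28.45
position: [0.4746, 0.0058, 0.187]
tool_rot: [-3.139, 0.11, 0.002]
ft_force: [-0.3, -0.0, 0.7]
grip_width: 0.581
grip_force: 0.0
```

```bash
python3 op.py w10.png; python3 -c "
import cv2;a=cv2.imread('pics/w9.png');print(cv2.cvtColor(a,40)[10:40:10,272:288:5].tolist())"
```

```text
[0.47461603 0.00583932 0.18700171] [-3.13930566e+00  1.09622856e-01  2.32618673e-03]
[[[12, 169, 151], [12, 169, 145], [12, 170, 147], [12, 163, 102]], [[11, 167, 153], [11, 169, 146], [12, 169, 146], [12, 163, 102]], [[11, 168, 155], [12, 167, 147], [12, 166, 146], [12, 161, 103]]]
```

```bash
sed -i 's/(H<12)|(H>172)/(H<16)/; s/S>110/S>130/' op.py; python3 op.py w11.png
```

```text
[0.4745954  0.00572648 0.18749069] [ 3.13876936e+00 -1.09937898e-01 -5.61733736e-04]
handle ctr [0.4933 0.3539] px [ 15. 190.] LW [0.039 0.031] axis 85.4
handle ctr [0.4879 0.2916] px [ 67. 190.] LW [0.079 0.162] axis 81.3
handle ctr [0.5487 0.0271] px [294. 114.] LW [0.018 0.068] axis -4.6
handle ctr [0.6486 0.0641] px [247.  12.] LW [0.021 0.022] axis -5.8
```

```bash
python3 - <<'E'
from plan import *
a=np.radians(-73.8);U=np.array([np.cos(a),np.sin(a)])
h=np.array([.502,-.1475])
for d in(-.046,.013): print(d,(h+U*(.1375+d)).round(4))
plan([(.541,.0277,.1,-4.6),(.541,.0277,.018,-4.6)])
E
```

```text
-0.046 [ 0.5275 -0.2354]
0.013 [ 0.544 -0.292]
(0.541, 0.0277, 0.1, -4.6) travel [0.065, -0.027, 0.088] turn [0.1, -0.0, 0.6] rows 3
(0.541, 0.0277, 0.018, -4.6) travel [-0.0, 0.0, 0.082] turn [-0.0, -0.0, -0.0] rows 2
```

Call:
step_arm:
  commands:
    - {"travel":[0.04,-0.017,0.04],"turn":[0,0,0.6]}
    - {"travel":[0.065,-0.027,0.06],"turn":[0,0,0.6]}
    - {"travel":[0.065,-0.027,0.088],"turn":[0,0,0.6]}
    - {"travel":[0.065,-0.027,0.088],"turn":[0,0,0.6]}
    - {"travel":[0.065,-0.027,0.088],"turn":[0,0,0.6]}
  gripper: 0.6

```text
time: 29.05
position: [0.5414, 0.0282, 0.1005]
tool_rot: [3.137, -0.125, 0.0]
ft_force: [0.0, 0.3, 1.1]
grip_width: 0.602
grip_force: 0.0
```

Call:
step_arm:
  commands:
    - {"travel":[0,0,0],"turn":[0,0,0]}
    - {"travel":[0,0,0],"turn":[0,0,0]}

```text
time: 29.25
position: [0.5429, 0.0281, 0.1017]
tool_rot: [3.137, -0.126, 0.006]
ft_force: [0.4, 0.2, -0.4]
grip_width: 0.603
grip_force: 0.0
```

```bash
python3 - <<'E'
from plan import *
print(ctrl.get_state()['position']);plan([(.541,.0277,.018,-4.6)])
E
```

```text
[0.54287061 0.02807426 0.10173215]
(0.541, 0.0277, 0.018, -4.6) travel [-0.002, 0.0, 0.084] turn [0.1, -0.2, -0.0] rows 2
```

Call:
step_arm:
  commands:
    - {"travel":[-0.001,0,0.03],"turn":[0,0,0]}
    - {"travel":[-0.001,0,0.055],"turn":[0,0,0]}
    - {"travel":[-0.001,0,0.07],"turn":[0,0,0]}
    - {"travel":[-0.001,0,0.079],"turn":[0,0,0]}
    - {"travel":[-0.001,0,0.083],"turn":[0,0,0]}

```text
time: 29.75
position: [0.5412, 0.0286, 0.0166]
tool_rot: [3.139, -0.126, 0.0]
ft_force: [-0.2, -0.4, 0.0]
grip_width: 0.602
grip_force: 0.0
```

Call:
step_arm:
  commands:
    - {"travel":[0,0,0],"turn":[0,0,0]}
    - {"travel":[0,0,0],"turn":[0,0,0]}
    - {"travel":[0,0,0],"turn":[0,0,0]}
    - {"travel":[0,0,0],"turn":[0,0,0]}
    - {"travel":[0,0,0],"turn":[0,0,0]}
  gripper: 0
  force: 30

```text
time: 30.25
position: [0.5413, 0.0287, 0.017]
tool_rot: [3.139, -0.125, 0.001]
ft_force: [-0.0, 0.0, -0.2]
grip_width: 0.228
grip_force: 0.0
```

Call:
step_arm:
  commands:
    - {"travel":[0,0,0],"turn":[0,0,0]}
    - {"travel":[0,0,0],"turn":[0,0,0]}
    - {"travel":[0,0,0],"turn":[0,0,0]}

```text
time: 30.55
position: [0.541, 0.0287, 0.0166]
tool_rot: [3.139, -0.125, -0.0]
ft_force: [0.6, 0.1, -0.7]
grip_width: 0.022
grip_force: 0.0
```

Call:
step_arm:
  commands:
    - {"travel":[0,0,-0.04],"turn":[0,0,0]}
    - {"travel":[0,0,-0.08],"turn":[0,0,0]}
    - {"travel":[0,0,-0.12],"turn":[0,0,0]}
    - {"travel":[0,0,-0.13],"turn":[0,0,0]}
    - {"travel":[0,0,-0.13],"turn":[0,0,0]}

```text
time: 31.05
position: [0.5423, 0.0287, 0.1484]
tool_rot: [3.138, -0.126, 0.006]
ft_force: [-0.1, -0.0, -0.7]
grip_width: 0.005
grip_force: 0.0
```

```bash
python3 - <<'E'
from plan import *
plan([(.535,-.17,.15,8),(.544,-.292,.15,16.2),(.544,-.292,.1,16.2)])
E
```

```text
(0.535, -0.17, 0.15, 8) travel [0.009, 0.199, -0.001] turn [0.1, -0.2, -12.6] rows 4
(0.544, -0.292, 0.15, 16.2) travel [-0.008, 0.122, -0.0] turn [-0.0, -0.0, -8.2] rows 3
(0.544, -0.292, 0.1, 16.2) travel [-0.0, -0.0, 0.05] turn [-0.0, -0.0, 0.0] rows 1
```

Call:
step_arm:
  commands:
    - {"travel":[-0.04,0.01,-0.03],"turn":[0,0,0]}
    - {"travel":[-0.07,0.02,-0.04],"turn":[0,0,0]}
    - {"travel":[-0.07,0.02,-0.04],"turn":[0,0,0]}
    - {"travel":[-0.07,0.02,-0.04],"turn":[0,0,0]}
    - {"travel":[-0.07,0.02,-0.04],"turn":[0,0,0]}
  gripper: 0.6

```text
time: 31.55
position: [0.4696, 0.0143, 0.1855]
tool_rot: [-3.138, 0.125, 0.002]
ft_force: [-0.8, -0.0, -0.3]
grip_width: 0.373
grip_force: 0.0
```

```bash
python3 op.py w12.png
```

```text
[0.46958127 0.01434858 0.18554468] [-3.13835411e+00  1.25249242e-01  2.02747918e-03]
handle ctr [0.4935 0.3547] px [ 20. 188.] LW [0.05  0.033] axis 84.8
handle ctr [0.487  0.2953] px [ 70. 189.] LW [0.081 0.168] axis 81.4
handle ctr [0.5484 0.027 ] px [302. 108.] LW [0.019 0.068] axis -4.9
handle ctr [0.646  0.0653] px [252.   8.] LW [0.02  0.015] axis 84.6
```

View pics/w12.png

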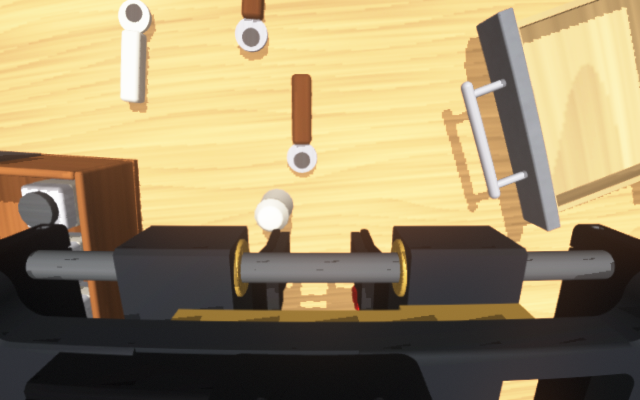

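Opener B is still at (302,108), measured in the same place, so the fingers closed without touching it. I go back down and watch from the scene camera before and after closing.

```bash
python3 - <<'E'
from plan import *
plan([(.545,.0272,.1,-4.6),(.545,.0272,.017,-4.6)])
E
```

```text
(0.545, 0.0272, 0.1, -4.6) travel [0.074, -0.018, 0.086] turn [-0.1, 0.1, 0.1] rows 3
(0.545, 0.0272, 0.017, -4.6) travel [0.0, -0.0, 0.083] turn [0.0, -0.0, -0.0] rows 2
```

Call:
step_arm:
  commands:
    - {"travel":[0.04,-0.01,0.04],"turn":[0,0,0]}
    - {"travel":[0.074,-0.018,0.06],"turn":[0,0,0]}
    - {"travel":[0.074,-0.018,0.086],"turn":[0,0,0]}
    - {"travel":[0.074,-0.018,0.086],"turn":[0,0,0]}
    - {"travel":[0.074,-0.018,0.086],"turn":[0,0,0]}

```text
time: 32.1
position: [0.5444, 0.0274, 0.0999]
tool_rot: [-3.137, 0.123, 0.004]
ft_force: [0.5, -0.1, -0.3]
grip_width: 0.597
grip_force: 0.0
```

Call:
step_arm:
  commands:
    - {"travel":[0,0,0.03],"turn":[0,0,0]}
    - {"travel":[0,0,0.055],"turn":[0,0,0]}
    - {"travel":[0,0,0.07],"turn":[0,0,0]}
    - {"travel":[0,0,0.082],"turn":[0,0,0]}
    - {"travel":[0,0,0.082],"turn":[0,0,0]}

```text
time: 32.6
position: [0.5444, 0.0261, 0.0184]
tool_rot: [3.138, -0.125, -0.001]
ft_force: [-0.2, 0.1, -0.4]
grip_width: 0.601
grip_force: 0.0
```

```bash
python3 - <<'E'
from plan import *
im,s=snap('scene','s1.png');print(s['position'],s['grip_width'])
print(proj(cam('scene'),[.548,.027,.01]),proj(cam('scene'),s['position']))
E
```

```text
[0.54442033 0.02614727 0.01843135] 0.6014069481075915
(np.float64(342.6195152918853), np.float64(216.12654911496855)) (np.float64(342.27040942972724), np.float64(213.2090915816749))
```

Call:
step_arm:
  commands:
    - {"travel":[0,0,0],"turn":[0,0,0]}
    - {"travel":[0,0,0],"turn":[0,0,0]}
    - {"travel":[0,0,0],"turn":[0,0,0]}
    - {"travel":[0,0,0],"turn":[0,0,0]}
    - {"travel":[0,0,0],"turn":[0,0,0]}
  gripper: 0.1
  force: 20

```text
time: 33.15
position: [0.545, 0.0263, 0.0188]
tool_rot: [3.139, -0.125, 0.001]
ft_force: [-0.1, -0.4, -0.3]
grip_width: 0.233
grip_force: 0.0
```

```bash
python3 - <<'E'
from plan import *
im,s=snap('scene','s2.png');print(s['position'],s['grip_width'],s['grip_force'])
a=cv2.imread('pics/s1.png')[120:270,290:420];b=im[120:270,290:420]
cv2.imwrite('pics/s12.png',cv2.resize(np.hstack([a,b]),None,fx=3,fy=3,interpolation=2))
E
```

```text
[0.5449795  0.02634094 0.01882503] 0.2332857486513868 0.0
```

View pics/s12.png

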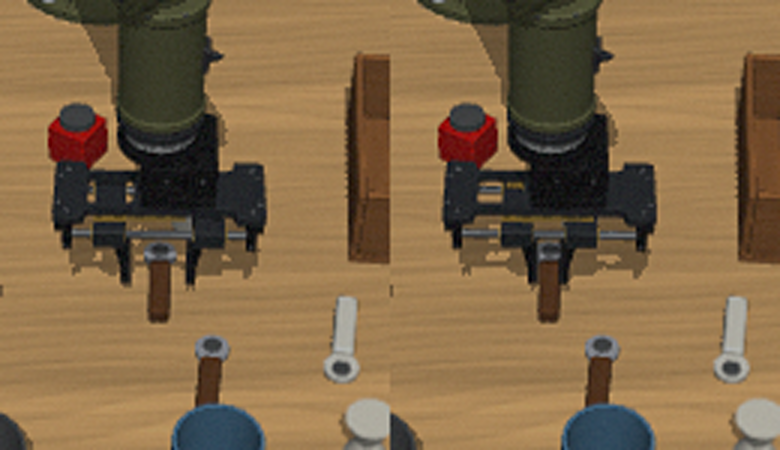

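The fingers straddle opener B's handle properly, with tips at (125,280) and (190,280) either side of it. I carry on closing.

Call:
step_arm:
  commands:
    - {"travel":[0,0,0],"turn":[0,0,0]}
    - {"travel":[0,0,0],"turn":[0,0,0]}

```text
time: 33.4
position: [0.5448, 0.0264, 0.0186]
tool_rot: [3.139, -0.125, -0.0]
ft_force: [-0.5, 0.5, 0.1]
grip_width: 0.112
grip_force: 0.0
```

Call:
step_arm:
  commands:
    - {"travel":[0,0,0],"turn":[0,0,0]}
    - {"travel":[0,0,0],"turn":[0,0,0]}
    - {"travel":[0,0,0],"turn":[0,0,0]}

```text
time: 33.7
position: [0.5448, 0.0264, 0.0186]
tool_rot: [3.139, -0.125, -0.0]
ft_force: [0.2, 0.7, 0.3]
grip_width: 0.099
grip_force: 0.0
```

Call:
step_arm:
  commands:
    - {"travel":[0,0,0],"turn":[0,0,0]}
    - {"travel":[0,0,0],"turn":[0,0,0]}
    - {"travel":[0,0,0],"turn":[0,0,0]}
    - {"travel":[0,0,0],"turn":[0,0,0]}
    - {"travel":[0,0,0],"turn":[0,0,0]}
  gripper: 0.45

```text
time: 34.2
position: [0.5448, 0.0264, 0.0186]
tool_rot: [3.139, -0.125, 0.0]
ft_force: [0.5, -0.0, 0.0]
grip_width: 0.421
grip_force: 0.0
```

Call:
step_arm:
  commands:
    - {"travel":[0,0,0.002],"turn":[0,0,0]}
    - {"travel":[0,0,0.004],"turn":[0,0,0]}
    - {"travel":[0,0,0.004],"turn":[0,0,0]}

```text
time: 34.5
position: [0.5445, 0.0263, 0.0142]
tool_rot: [3.139, -0.125, -0.001]
ft_force: [0.1, 0.5, 0.2]
grip_width: 0.446
grip_force: 0.0
```

Call:
step_arm:
  commands:
    - {"travel":[0,0,0.001],"turn":[0,0,0]}
    - {"travel":[0,0,0.002],"turn":[0,0,0]}
    - {"travel":[0,0,0.002],"turn":[0,0,0]}

```text
time: 34.8
position: [0.5447, 0.0264, 0.0125]
tool_rot: [3.139, -0.125, -0.0]
ft_force: [-0.4, -1.3, 0.0]
grip_width: 0.449
grip_force: 0.0
```

Call:
step_arm:
  commands:
    - {"travel":[0,0,0.001],"turn":[0,0,0]}
    - {"travel":[0,0,0.003],"turn":[0,0,0]}
    - {"travel":[0,0,0.003],"turn":[0,0,0]}

```text
time: 35.1
position: [0.5446, 0.0264, 0.0093]
tool_rot: [3.139, -0.125, -0.001]
ft_force: [0.3, -0.2, -0.7]
grip_width: 0.453
grip_force: 0.0
```

```bash
python3 - <<'E'
from plan import *
s=ctrl.get_state();print(s['position'],s['tool_rot'],s['grip_width'],s['ft_force'])
im,_=snap('scene'); c=cam('scene')
# project tips & opener in scene, compare with dark finger pixels
Y=np.array([np.sin(np.radians(-4.6)),-np.cos(np.radians(-4.6)),0]);p=np.array(s['position'])
for sg in(1,-1):
  for z in(0,.01,.02,.03):
    q=p+sg*Y*(.0196+.0075)+[.0,0,0]; q[2]=z; print(sg,z,np.round(proj(c,q),1))
g=cv2.cvtColor(im,6); print(g[196:222:2,326:362:2])
E
```

```text
[0.54456077 0.02635269 0.00930665] [ 3.13897470e+00 -1.25324002e-01 -8.46100931e-04] 0.4532068424179703 [ 0.31278768 -0.24945304 -0.73786728]
1 0 [332.9 217.5]
1 0.01 [332.9 215.1]
1 0.02 [332.9 212.7]
1 0.03 [332.9 210.3]
-1 0 [351.7 217.8]
-1 0.01 [351.7 215.4]
-1 0.02 [351.8 213. ]
-1 0.03 [351.9 210.6]
[[ 61  61  62  60  89  92  98  89  91  92  92  88  95  39  38  39  37  33]
 [ 38  38  37  33  87 126 126  83  82  84  84  83  84  31  39  37  39  39]
 [ 39  41  44  45 107 119 118 119 117 111 111 113 113  40  47  43  52  50]
 [ 26  30  27  32  26  99  91  56  37  40  74  77  31  26  31  29  32  29]
 [ 39  43  33  21  19 100  84  67  49  44  75  88  11  30  25  34  30  34]
 [136  92  96   8  17  95  84 132 105 104 131  75  20  17  31  94  92  91]
 [ 86  86  90  12  25  96  93  32  39  36  49 141  19  23  78  88  90  89]
 [ 95  93  96  37  29  98  97  45  49  60  52  99  15  12  91  89  87  89]
 [ 93  96  95  74  22 147 140  43  50  52  62 141  24  33 100  98  92  94]
 [140 139 139 110  18 101 140  41  52  58  51 142  24  39 137 136 138 142]
 [129 131 129 106  43 135 132  46  57  53  47 135  34  57 129 131 129 129]
 [132 130 131 134 136 136 137  45  55  58  59 134 136 134 129 128 128 129]
 [134 134 135 133 132 133 135  49  57  58  62 130 128 128 128 128 128 128]]
```

Call:
step_arm:
  commands:
    - {"travel":[0,0,0],"turn":[0,0,0]}
    - {"travel":[0,0,0],"turn":[0,0,0]}
    - {"travel":[0,0,0],"turn":[0,0,0]}
    - {"travel":[0,0,0],"turn":[0,0,0]}
  gripper: 0.1

```text
time: 35.55
position: [0.5449, 0.0265, 0.0097]
tool_rot: [3.139, -0.125, 0.0]
ft_force: [1.1, 0.8, 0.4]
grip_width: 0.222
grip_force: 20.0
```

Call:
step_arm:
  commands:
    - {"travel":[0,0,0],"turn":[0,0,0]}
    - {"travel":[0,0,0],"turn":[0,0,0]}
    - {"travel":[0,0,0],"turn":[0,0,0]}

```text
time: 35.85
position: [0.5449, 0.0265, 0.0097]
tool_rot: [3.139, -0.125, 0.0]
ft_force: [0.2, 0.9, 0.2]
grip_width: 0.221
grip_force: 20.0
```

Held, with a width of 19 mm at TCP z of about 0.010. I lift it and carry it to the drawer.

Call:
step_arm:
  commands:
    - {"travel":[0,0,-0.01],"turn":[0,0,0]}
    - {"travel":[0,0,-0.04],"turn":[0,0,0]}
    - {"travel":[0,0,-0.08],"turn":[0,0,0]}
    - {"travel":[0,0,-0.12],"turn":[0,0,0]}
    - {"travel":[0,0,-0.14],"turn":[0,0,0]}
  force: 35

```text
time: 36.35
position: [0.5465, 0.027, 0.1538]
tool_rot: [3.139, -0.124, 0.008]
ft_force: [0.8, -0.9, -1.5]
grip_width: 0.205
grip_force: 35.0
```

Call:
step_arm:
  commands:
    - {"travel":[0.002,0.045,0],"turn":[0,0,-6]}
    - {"travel":[0.004,0.09,0],"turn":[0,0,-12]}
    - {"travel":[0.006,0.135,0],"turn":[0,0,-12.6]}
    - {"travel":[0.008,0.18,0],"turn":[0,0,-12.6]}
    - {"travel":[0.008,0.197,0],"turn":[0,0,-12.6]}

```text
time: 36.85
position: [0.5359, -0.1771, 0.1498]
tool_rot: [3.132, 0.208, -0.001]
ft_force: [-0.8, -0.5, -0.9]
grip_width: 0.207
grip_force: 35.0
```

```bash
python3 - <<'E'
from plan import *
s=ctrl.get_state();print(s['position'],s['grip_width'],s['grip_force'])
plan([(.544,-.292,.12,16.2)])
E
```

```text
[ 0.53594481 -0.17708205  0.149841  ] 0.20708330223572888 34.999587535858154
(0.544, -0.292, 0.12, 16.2) travel [-0.007, 0.115, 0.03] turn [0.1, 0.1, -8.6] rows 3
```

Call:
step_arm:
  commands:
    - {"travel":[-0.003,0.04,0.01],"turn":[0,0,-4]}
    - {"travel":[-0.007,0.08,0.02],"turn":[0,0,-8.4]}
    - {"travel":[-0.008,0.118,0.03],"turn":[0,0,-8.4]}
    - {"travel":[-0.008,0.118,0.03],"turn":[0,0,-8.4]}
    - {"travel":[-0.008,0.118,0.03],"turn":[0,0,-8.4]}

```text
time: 37.35
position: [0.5453, -0.2887, 0.1193]
tool_rot: [-3.108, -0.446, 0.0]
ft_force: [0.5, 2.5, -0.4]
grip_width: 0.209
grip_force: 35.0
```

Call:
step_arm:
  commands:
    - {"travel":[0,0,0],"turn":[0,0,0]}
    - {"travel":[0,0,0],"turn":[0,0,0]}

```text
time: 37.55
position: [0.5463, -0.2866, 0.1204]
tool_rot: [3.108, 0.453, 0.001]
ft_force: [0.2, -0.2, -0.8]
grip_width: 0.21
grip_force: 35.0
```

```bash
python3 - <<'E'
from plan import *
s=ctrl.get_state();print(s['position'],s['grip_width'],s['grip_force'])
plan([(.544,-.292,.035,16.2)])
E
```

```text
[ 0.5463393  -0.28660146  0.12043287] 0.20962648203861964 34.99981105327606
(0.544, -0.292, 0.035, 16.2) travel [-0.004, 0.004, 0.085] turn [0.0, -0.0, 0.4] rows 2
```

Call:
step_arm:
  commands:
    - {"travel":[-0.003,0.004,0.025],"turn":[0,0,0]}
    - {"travel":[-0.003,0.004,0.05],"turn":[0,0,0]}
    - {"travel":[-0.003,0.004,0.07],"turn":[0,0,0]}
    - {"travel":[-0.003,0.004,0.08],"turn":[0,0,0]}
    - {"travel":[-0.003,0.004,0.083],"turn":[0,0,0]}

```text
time: 38.05
position: [0.5436, -0.2922, 0.0361]
tool_rot: [-3.108, -0.451, 0.002]
ft_force: [-0.2, 0.3, -0.6]
grip_width: 0.206
grip_force: 35.0
```

Call:
step_arm:
  commands:
    - {"travel":[0,0,0],"turn":[0,0,0]}
    - {"travel":[0,0,0],"turn":[0,0,0]}
    - {"travel":[0,0,0],"turn":[0,0,0]}
    - {"travel":[0,0,0],"turn":[0,0,0]}
  gripper: 0.35

```text
time: 38.45
position: [0.5445, -0.2936, 0.0376]
tool_rot: [3.108, 0.449, 0.002]
ft_force: [-0.5, -0.3, -0.5]
grip_width: 0.341
grip_force: 0.0
```

Call:
step_arm:
  commands:
    - {"travel":[0,0,-0.03],"turn":[0,0,0]}
    - {"travel":[0,0,-0.07],"turn":[0,0,0]}
    - {"travel":[0,0,-0.11],"turn":[0,0,0]}
    - {"travel":[0,0,-0.15],"turn":[0,0,0]}
    - {"travel":[0,0,-0.15],"turn":[0,0,0]}

```text
time: 38.95
position: [0.5476, -0.2941, 0.1936]
tool_rot: [3.102, 0.448, 0.013]
ft_force: [0.7, -0.6, -0.3]
grip_width: 0.35
grip_force: 0.0
```

```bash
python3 - <<'E'
from plan import *
s=ctrl.get_state();print(s['position'])
plan([(.56,-.09,.19,0),(.59,.06,.19,-10)])
E
```

```text
[ 0.54760591 -0.29413198  0.19357551]
(0.56, -0.09, 0.19, 0) travel [0.07, -0.192, 0.003] turn [0.4, -0.5, 16.4] rows 5
(0.59, 0.06, 0.19, -10) travel [0.03, -0.15, -0.001] turn [0.0, 0.0, 10.0] rows 4
```

Call:
step_arm:
  commands:
    - {"travel":[0.014,-0.04,0],"turn":[0,0,8]}
    - {"travel":[0.028,-0.08,0],"turn":[0,0,16]}
    - {"travel":[0.042,-0.12,0],"turn":[0,0,16]}
    - {"travel":[0.056,-0.16,0],"turn":[0,0,16]}
    - {"travel":[0.07,-0.192,0],"turn":[0,0,16]}
  gripper: 0.55

```text
time: 39.45
position: [0.5563, -0.0865, 0.1867]
tool_rot: [3.141, 0.014, 0.0]
ft_force: [0.8, 0.2, 0.5]
grip_width: 0.538
grip_force: 0.0
```

Call:
step_arm:
  commands:
    - {"travel":[0.01,-0.045,0],"turn":[0,0,5]}
    - {"travel":[0.02,-0.09,0],"turn":[0,0,10]}
    - {"travel":[0.03,-0.13,0],"turn":[0,0,10]}
    - {"travel":[0.03,-0.15,0],"turn":[0,0,10]}
    - {"travel":[0.03,-0.15,0],"turn":[0,0,10]}

```text
time: 39.95
position: [0.5849, 0.0661, 0.1867]
tool_rot: [-3.13, 0.25, 0.0]
ft_force: [-0.3, 0.6, 0.8]
grip_width: 0.548
grip_force: 0.0
```

Call:
step_arm:
  commands:
    - {"travel":[0,0,0],"turn":[0,0,0]}
    - {"travel":[0,0,0],"turn":[0,0,0]}

```text
time: 40.15
position: [0.5857, 0.0585, 0.1863]
tool_rot: [3.129, -0.267, -0.0]
ft_force: [0.4, 0.1, 0.1]
grip_width: 0.55
grip_force: 0.0
```

```bash
python3 op.py w13.png; python3 - <<'E'
from plan import *
plan([(.66,.065,.12,-10)])
E
```

```text
[0.5857367  0.05850207 0.18628966] [ 3.12881475e+00 -2.66525652e-01 -4.85281236e-04]
handle ctr [ 0.5468 -0.292 ] px [632. 167.] LW [0.016 0.068] axis 4.1
handle ctr [0.6738 0.0621] px [302. 100.] LW [0.02  0.068] axis -8.3
(0.66, 0.065, 0.12, -10) travel [0.072, -0.019, 0.066] turn [0.1, 0.0, 0.2] rows 2
```

Call:
step_arm:
  commands:
    - {"travel":[0.04,-0.009,0.04],"turn":[0,0,-1.4]}
    - {"travel":[0.081,-0.018,0.06],"turn":[0,0,-1.4]}
    - {"travel":[0.081,-0.018,0.086],"turn":[0,0,-1.4]}
    - {"travel":[0.081,-0.018,0.086],"turn":[0,0,-1.4]}
    - {"travel":[0.081,-0.018,0.086],"turn":[0,0,-1.4]}

```text
time: 40.7
position: [0.6679, 0.0642, 0.1006]
tool_rot: [3.133, -0.226, -0.002]
ft_force: [0.4, 0.2, 0.0]
grip_width: 0.547
grip_force: 0.0
```

Call:
step_arm:
  commands:
    - {"travel":[0,0,0.03],"turn":[0,0,0]}
    - {"travel":[0,0,0.055],"turn":[0,0,0]}
    - {"travel":[0,0,0.07],"turn":[0,0,0]}
    - {"travel":[0,0,0.082],"turn":[0,0,0]}
    - {"travel":[0,0,0.082],"turn":[0,0,0]}

```text
time: 41.2
position: [0.668, 0.0647, 0.0183]
tool_rot: [3.133, -0.224, -0.001]
ft_force: [-0.1, -0.3, -0.6]
grip_width: 0.549
grip_force: 0.0
```

Call:
step_arm:
  commands:
    - {"travel":[0,0,0.003],"turn":[0,0,0]}
    - {"travel":[0,0,0.006],"turn":[0,0,0]}
    - {"travel":[0,0,0.008],"turn":[0,0,0]}
    - {"travel":[0,0,0.008],"turn":[0,0,0]}

```text
time: 41.6
position: [0.6685, 0.0652, 0.0107]
tool_rot: [3.133, -0.224, 0.0]
ft_force: [0.1, 0.5, -0.4]
grip_width: 0.549
grip_force: 0.0
```

Call:
step_arm:
  commands:
    - {"travel":[0,0,0.002],"turn":[0,0,0]}
    - {"travel":[0,0,0.002],"turn":[0,0,0]}
    - {"travel":[0,0,0.002],"turn":[0,0,0]}
    - {"travel":[0,0,0.002],"turn":[0,0,0]}
    - {"travel":[0,0,0.002],"turn":[0,0,0]}
  gripper: 0.1
  force: 20

```text
time: 42.1
position: [0.6685, 0.0651, 0.0087]
tool_rot: [3.133, -0.224, 0.0]
ft_force: [0.1, -0.0, -0.5]
grip_width: 0.222
grip_force: 20.0
```

Call:
step_arm:
  commands:
    - {"travel":[0,0,0],"turn":[0,0,0]}
    - {"travel":[0,0,0],"turn":[0,0,0]}
    - {"travel":[0,0,0],"turn":[0,0,0]}

```text
time: 42.4
position: [0.6685, 0.0652, 0.0087]
tool_rot: [3.133, -0.224, 0.0]
ft_force: [0.0, 0.2, 0.5]
grip_width: 0.224
grip_force: 20.0
```

Call:
step_arm:
  commands:
    - {"travel":[0,0,-0.01],"turn":[0,0,0]}
    - {"travel":[0,0,-0.04],"turn":[0,0,0]}
    - {"travel":[0,0,-0.08],"turn":[0,0,0]}
    - {"travel":[0,0,-0.12],"turn":[0,0,0]}
    - {"travel":[0,0,-0.14],"turn":[0,0,0]}
  force: 35

```text
time: 42.9
position: [0.6701, 0.0663, 0.1536]
tool_rot: [-3.132, 0.223, -0.009]
ft_force: [0.7, 0.8, 0.5]
grip_width: 0.217
grip_force: 35.0
```

```bash
python3 - <<'E'
from plan import *
s=ctrl.get_state();print(s['position'],s['grip_width'],s['grip_force'])
plan([(.59,-.12,.15,5),(.5275,-.2354,.12,16.2)])
E
```

```text
[0.67008722 0.06625928 0.15358803] 0.21714093320036165 34.994691610336304
(0.59, -0.12, 0.15, 5) travel [-0.053, 0.196, 0.003] turn [-0.1, -0.3, -13.2] rows 5
(0.5275, -0.2354, 0.12, 16.2) travel [-0.072, 0.109, 0.03] turn [0.0, -0.0, -11.2] rows 3
```

Call:
step_arm:
  commands:
    - {"travel":[-0.012,0.043,0],"turn":[0,0,-6]}
    - {"travel":[-0.024,0.086,0],"turn":[0,0,-13]}
    - {"travel":[-0.036,0.13,0],"turn":[0,0,-13]}
    - {"travel":[-0.047,0.17,0],"turn":[0,0,-13]}
    - {"travel":[-0.053,0.196,0],"turn":[0,0,-13]}

```text
time: 43.4
position: [0.5866, -0.1253, 0.149]
tool_rot: [3.137, 0.127, -0.001]
ft_force: [-0.5, 0.3, -0.7]
grip_width: 0.216
grip_force: 35.0
```

Call:
step_arm:
  commands:
    - {"travel":[-0.024,0.036,0.01],"turn":[0,0,-6]}
    - {"travel":[-0.048,0.072,0.02],"turn":[0,0,-11.2]}
    - {"travel":[-0.072,0.109,0.03],"turn":[0,0,-11.2]}
    - {"travel":[-0.072,0.109,0.03],"turn":[0,0,-11.2]}
    - {"travel":[-0.072,0.109,0.03],"turn":[0,0,-11.2]}

```text
time: 43.9
position: [0.5248, -0.2373, 0.1188]
tool_rot: [3.112, 0.432, -0.0]
ft_force: [-0.3, 1.1, -0.2]
grip_width: 0.213
grip_force: 35.0
```

Call:
step_arm:
  commands:
    - {"travel":[0,0,0],"turn":[0,0,0]}
    - {"travel":[0,0,0],"turn":[0,0,0]}

```text
time: 44.1
position: [0.5267, -0.2341, 0.1194]
tool_rot: [3.11, 0.443, 0.002]
ft_force: [0.4, 0.3, -0.6]
grip_width: 0.216
grip_force: 35.0
```

```bash
python3 - <<'E'
from plan import *
s=ctrl.get_state();print(s['position'],s['grip_width'],s['grip_force'])
plan([(.5275,-.2354,.036,16.2)])
E
```

```text
[ 0.52669917 -0.23411661  0.11935745] 0.21561076343568591 34.99463081359863
(0.5275, -0.2354, 0.036, 16.2) travel [0.0, 0.001, 0.083] turn [0.0, -0.1, -0.0] rows 2
```

Lower and release, then a numeric look at the drawer.

Call:
step_arm:
  commands:
    - {"travel":[0,0.001,0.025],"turn":[0,0,0]}
    - {"travel":[0,0.001,0.05],"turn":[0,0,0]}
    - {"travel":[0,0.001,0.07],"turn":[0,0,0]}
    - {"travel":[0,0.001,0.08],"turn":[0,0,0]}
    - {"travel":[0,0.001,0.083],"turn":[0,0,0]}

```text
time: 44.6
position: [0.5258, -0.2356, 0.0349]
tool_rot: [-3.109, -0.441, 0.001]
ft_force: [0.7, 0.0, 0.2]
grip_width: 0.214
grip_force: 35.0
```

Call:
step_arm:
  commands:
    - {"travel":[0,0,0],"turn":[0,0,0]}
    - {"travel":[0,0,0],"turn":[0,0,0]}
    - {"travel":[0,0,0],"turn":[0,0,0]}
    - {"travel":[0,0,0],"turn":[0,0,0]}
  gripper: 0.33

```text
time: 45.0
position: [0.5264, -0.2372, 0.0365]
tool_rot: [3.11, 0.438, 0.002]
ft_force: [0.1, 0.8, 0.1]
grip_width: 0.324
grip_force: 0.0
```

Call:
step_arm:
  commands:
    - {"travel":[0,0,-0.03],"turn":[0,0,0]}
    - {"travel":[0,0,-0.07],"turn":[0,0,0]}
    - {"travel":[0,0,-0.11],"turn":[0,0,0]}
    - {"travel":[0,0,-0.14],"turn":[0,0,0]}
    - {"travel":[0,0,-0.14],"turn":[0,0,0]}

```text
time: 45.5
position: [0.5289, -0.2376, 0.1808]
tool_rot: [3.105, 0.437, 0.011]
ft_force: [-0.2, -0.1, 1.2]
grip_width: 0.333
grip_force: 0.0
```

Call:
step_arm:
  commands:
    - {"travel":[-0.045,-0.02,0],"turn":[0,0,0]}
    - {"travel":[-0.06,-0.06,0],"turn":[0,0,0]}
    - {"travel":[-0.06,-0.1,0],"turn":[0,0,0]}
    - {"travel":[-0.06,-0.12,0],"turn":[0,0,0]}
    - {"travel":[-0.06,-0.12,0],"turn":[0,0,0]}
  gripper: 0

```text
time: 46.0
position: [0.4341, -0.1357, 0.1751]
tool_rot: [3.107, 0.442, -0.004]
ft_force: [0.4, 0.2, -0.9]
grip_width: 0.027
grip_force: 0.0
```

```bash
python3 op.py w14.png; python3 - <<'E'
from plan import *
t,_=snap('top'); cv2.imwrite('pics/top2.png',cv2.resize(np.hstack([cv2.imread('pics/w14.png')[:,200:],np.vstack([t[100:300,180:540],t[100:300,180:540]])[:400]]),(800,400)))
plan([(.49,-.105,.12,16.2)])
E
```

```text
[ 0.43409815 -0.13574951  0.17509657] [ 3.10746468  0.44248258 -0.00396048]
handle ctr [ 0.5506 -0.2992] px [508. 122.] LW [0.072 0.027] axis 16.4
handle ctr [ 0.5339 -0.2399] px [448. 120.] LW [0.073 0.024] axis 16.6
handle ctr [0.4859 0.2066] px [ 6. 45.] LW [0.015 0.056] axis 6.7
(0.49, -0.105, 0.12, 16.2) travel [0.062, -0.018, 0.055] turn [0.1, 0.0, -0.2] rows 2
```

View pics/top2.png

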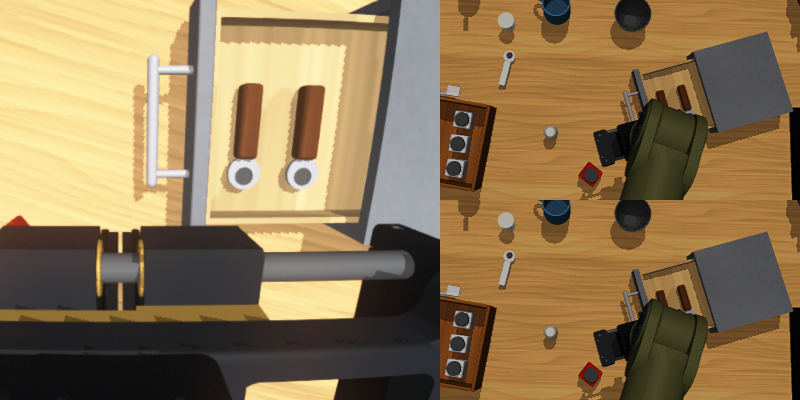

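Both openers lie in the drawer and the three tins are in the chest; the shaker and the others are untouched. Now I push the drawer home.

Call:
step_arm:
  commands:
    - {"travel":[0.04,-0.012,0.03],"turn":[0,0,0]}
    - {"travel":[0.064,-0.02,0.055],"turn":[0,0,0]}
    - {"travel":[0.064,-0.02,0.055],"turn":[0,0,0]}
    - {"travel":[0.064,-0.02,0.055],"turn":[0,0,0]}

```text
time: 46.5
position: [0.491, -0.1006, 0.119]
tool_rot: [-3.105, -0.439, 0.002]
ft_force: [0.5, 0.1, 0.1]
grip_width: 0.003
grip_force: 0.0
```

Call:
step_arm:
  commands:
    - {"travel":[0,0,0.03],"turn":[0,0,0]}
    - {"travel":[0,0,0.06],"turn":[0,0,0]}
    - {"travel":[0,0,0.08],"turn":[0,0,0]}
    - {"travel":[0,0,0.09],"turn":[0,0,0]}
    - {"travel":[0,0,0.09],"turn":[0,0,0]}

```text
time: 47.0
position: [0.4905, -0.1029, 0.0307]
tool_rot: [3.11, 0.434, -0.001]
ft_force: [-0.4, -0.2, -0.2]
grip_width: 0.003
grip_force: 0.0
```

```bash
python3 - <<'E'
from plan import *
s=ctrl.get_state();print(s['position'])
a=np.radians(-73.8);U=np.array([np.cos(a),np.sin(a)])
b=np.array([.6175,-.5345])
for d in(.255+.0205+.02,.255+.0205): plan([(*(b-U*d),.03,16.2)])
E
```

```text
[ 0.49051901 -0.10293087  0.03069969]
(np.float64(0.5350581281654078), np.float64(-0.2507332158824633), 0.03, 16.2) travel [0.002, 0.154, 0.001] turn [0.1, 0.1, -0.3] rows 4
(np.float64(0.5406379502861924), np.float64(-0.26993908959600216), 0.03, 16.2) travel [0.002, 0.174, 0.001] turn [0.1, 0.1, -0.3] rows 4
```

Call:
step_arm:
  commands:
    - {"travel":[0,0.03,0],"turn":[0,0,0]}
    - {"travel":[0,0.06,0],"turn":[0,0,0]}
    - {"travel":[0,0.095,0],"turn":[0,0,0]}
    - {"travel":[0.002,0.13,0],"turn":[0,0,0]}
    - {"travel":[0.002,0.154,0],"turn":[0,0,0]}

```text
time: 47.5
position: [0.5366, -0.2527, 0.0329]
tool_rot: [3.109, 0.432, 0.003]
ft_force: [0.6, 1.9, -0.5]
grip_width: 0.006
grip_force: 0.6
```

Call:
step_arm:
  commands:
    - {"travel":[0,0.006,0],"turn":[0,0,0]}
    - {"travel":[0,0.012,0],"turn":[0,0,0]}
    - {"travel":[0,0.012,0],"turn":[0,0,0]}

```text
time: 47.8
position: [0.539, -0.2603, 0.0315]
tool_rot: [3.11, 0.438, 0.001]
ft_force: [-0.6, 0.1, 0.2]
grip_width: 0.008
grip_force: 0.0
```

Call:
step_arm:
  commands:
    - {"travel":[0,0.003,0],"turn":[0,0,0]}
    - {"travel":[0,0.006,0],"turn":[0,0,0]}
    - {"travel":[0,0.006,0],"turn":[0,0,0]}

```text
time: 48.1
position: [0.5406, -0.2657, 0.0308]
tool_rot: [3.111, 0.439, -0.0]
ft_force: [0.3, 0.2, 0.0]
grip_width: 0.006
grip_force: 0.0
```

Call:
step_arm:
  commands:
    - {"travel":[0,0.002,0],"turn":[0,0,0]}
    - {"travel":[0,0.004,0],"turn":[0,0,0]}
    - {"travel":[0,0.004,0],"turn":[0,0,0]}

```text
time: 48.4
position: [0.5418, -0.27, 0.0306]
tool_rot: [3.111, 0.438, 0.0]
ft_force: [0.4, 0.4, 0.3]
grip_width: 0.001
grip_force: 0.2
```

Call:
step_arm:
  commands:
    - {"travel":[0,0.002,0],"turn":[0,0,0]}
    - {"travel":[0,0.003,0],"turn":[0,0,0]}
    - {"travel":[0,0.003,0],"turn":[0,0,0]}

```text
time: 48.7
position: [0.5426, -0.2729, 0.0306]
tool_rot: [3.111, 0.438, 0.0]
ft_force: [0.6, 1.1, 0.5]
grip_width: 0.003
grip_force: 0.2
```

Call:
step_arm:
  commands:
    - {"travel":[0,0.001,0],"turn":[0,0,0]}
    - {"travel":[0,0.002,0],"turn":[0,0,0]}
    - {"travel":[0,0.002,0],"turn":[0,0,0]}

```text
time: 49.0
position: [0.5431, -0.2748, 0.0306]
tool_rot: [3.111, 0.438, 0.0]
ft_force: [-0.2, -0.0, 0.8]
grip_width: 0.008
grip_force: 0.3
```

Call:
step_arm:
  commands:
    - {"travel":[0,0.002,0],"turn":[0,0,0]}
    - {"travel":[0,0.003,0],"turn":[0,0,0]}
    - {"travel":[0,0.003,0],"turn":[0,0,0]}

```text
time: 49.3
position: [0.5435, -0.2762, 0.0306]
tool_rot: [-3.109, -0.439, 0.001]
ft_force: [-1.5, 4.6, 2.0]
grip_width: 0.007
grip_force: 2.6
```

Call:
step_arm:
  commands:
    - {"travel":[0,0.002,0],"turn":[0,0,0]}
    - {"travel":[0,0.003,0],"turn":[0,0,0]}
    - {"travel":[0,0.003,0],"turn":[0,0,0]}

```text
time: 49.6
position: [0.5435, -0.2763, 0.0305]
tool_rot: [-3.105, -0.441, 0.005]
ft_force: [-5.3, 9.3, 6.3]
grip_width: 0.008
grip_force: 5.2
```

```bash
python3 - <<'E'
from plan import *
s=ctrl.get_state();print(s['position'],s['ft_force'])
t,_=snap('top','top3.png'); cv2.imwrite('pics/top3c.png',t)
c=cam('top')
# unit-x profile through the grey top / drawer front, off the arm: sample along unit x at lateral y=+.075
a=np.radians(-73.8);U=np.array([np.cos(a),np.sin(a)]);W=np.array([-U[1],U[0]])
b=np.array([.6175,-.5345]); t0=cv2.imread('pics/top0.png')
for im in(t0,t):
  for w in(.085,.1):
    row=[]
    for d in np.arange(.19,.275,.004):
        q=b-U*d+W*w; u,v=proj(c,[*q,.057]); row.append(int(im[int(round(v)),int(round(u))].mean()))
    print(w,row)
E
```

```text
[ 0.54354078 -0.27629941  0.0305297 ] [-5.30132152  9.27998304  6.3375802 ]
0.085 [77, 76, 79, 21, 37, 79, 111, 75, 75, 77, 23, 21, 20, 51, 67, 80, 107, 106, 106, 105, 106, 106]
0.1 [77, 74, 71, 44, 23, 23, 36, 81, 77, 77, 17, 21, 18, 93, 106, 107, 107, 104, 104, 92, 91, 90]
0.085 [84, 84, 85, 21, 45, 84, 85, 69, 23, 25, 38, 72, 69, 72, 122, 121, 116, 116, 116, 115, 116, 117]
0.1 [85, 82, 78, 47, 81, 83, 85, 80, 22, 22, 76, 125, 120, 116, 115, 116, 116, 113, 113, 101, 101, 98]
```

The drawer is at its hard stop (about 11 N with no further motion). I back off, rise and head for the pawl tab.

Call:
step_arm:
  commands:
    - {"travel":[0,-0.02,0],"turn":[0,0,0]}
    - {"travel":[0,-0.045,0],"turn":[0,0,0]}
    - {"travel":[0,-0.045,-0.05],"turn":[0,0,0]}
    - {"travel":[0,-0.045,-0.1],"turn":[0,0,0]}
    - {"travel":[0,-0.045,-0.15],"turn":[0,0,0]}

```text
time: 50.15
position: [0.5319, -0.2382, 0.1823]
tool_rot: [3.109, 0.437, -0.0]
ft_force: [0.5, -1.2, 0.3]
grip_width: 0.006
grip_force: 0.0
```

Call:
step_arm:
  commands:
    - {"travel":[0,-0.045,-0.02],"turn":[0,0,-8]}
    - {"travel":[0,-0.09,-0.02],"turn":[0,0,-16]}
    - {"travel":[0,-0.135,-0.02],"turn":[0,0,-24]}
    - {"travel":[0,-0.18,-0.02],"turn":[0,0,-32]}
    - {"travel":[0,-0.22,-0.02],"turn":[0,0,-40]}

```text
time: 50.65
position: [0.4713, -0.0245, 0.2004]
tool_rot: [2.768, 1.484, 0.0]
ft_force: [0.3, -0.4, 1.9]
grip_width: 0.008
grip_force: 0.0
```

```bash
python3 - <<'E'
from plan import *
s=ctrl.get_state();print(s['position'],s['joint_positions'].round(2))
x,y=chest(.005,-.134);print(x,y)
plan([(.56,.15,.2,75),(x,y,.2,82.3)])
E
```

```text
[ 0.47131785 -0.02447277  0.20039935] [ 1.41 -0.06 -1.35  1.86 -0.06  1.29 -0.51]
0.5500616796888795 0.31040076715252307
(0.56, 0.15, 0.2, 75) travel [0.194, -0.023, 0.0] turn [0.0, 0.0, -18.6] rows 4
(np.float64(0.5500616796888795), np.float64(0.31040076715252307), 0.2, 82.3) travel [0.153, -0.051, 0.0] turn [0.0, 0.0, -7.3] rows 4
```

Call:
step_arm:
  commands:
    - {"travel":[0.045,-0.005,0],"turn":[0,0,-5]}
    - {"travel":[0.09,-0.011,0],"turn":[0,0,-10]}
    - {"travel":[0.135,-0.016,0],"turn":[0,0,-15]}
    - {"travel":[0.18,-0.021,0],"turn":[0,0,-18.6]}
    - {"travel":[0.194,-0.023,0],"turn":[0,0,-18.6]}

```text
time: 51.15
position: [0.5619, 0.1533, 0.2007]
tool_rot: [-2.491, -1.913, -0.005]
ft_force: [-0.8, 0.3, -0.8]
grip_width: 0.01
grip_force: 0.0
```

```bash
python3 - <<'E'
from plan import *
im,s=snap('wrist','w15.png');print(s['position'],s['joint_positions'].round(2))
c=cam('wrist',s);x,y=chest(.007,-.130);print('tab pred',proj(c,[x,y,.088]))
S=cv2.cvtColor(im,cv2.COLOR_BGR2HSV)[:,:,1]; k=((S<40)).astype(np.uint8)*255;k[224:]=0
for q in cv2.findContours(k,0,1)[0]:
    if cv2.contourArea(q)>200:
        r=cv2.minAreaRect(q);P=on(c,*r[0],.088);print(np.round(r[0]),np.round(r[1]),P.round(4),cv2.contourArea(q))
x,y=chest(.005,-.134)
plan([(x,y,.2,82.3)])
E
```

```text
[0.56190003 0.15329156 0.20070142] [ 0.67  0.44 -1.24  1.62  0.42  1.39 -0.89]
tab pred (np.float64(250.4575249783254), np.float64(16.19735484869065))
[363. 132.] [30. 90.] [0.6125 0.1997 0.088 ] 1700.5
[485. 105.] [45. 60.] [0.7198 0.1957 0.088 ] 1974.0
[132.  82.] [ 56. 181.] [0.4334 0.2921 0.088 ] 8820.5
[555.   5.] [10. 44.] [0.7918 0.2615 0.088 ] 273.5
[248.  17.] [40. 40.] [0.5438 0.3127 0.088 ] 1237.5
(np.float64(0.5500616796888795), np.float64(0.31040076715252307), 0.2, 82.3) travel [0.148, -0.052, 0.001] turn [0.1, -0.2, -7.3] rows 4
```

Call:
step_arm:
  commands:
    - {"travel":[0.045,-0.016,0],"turn":[0,0,-7.3]}
    - {"travel":[0.09,-0.032,0],"turn":[0,0,-7.3]}
    - {"travel":[0.12,-0.043,0.03],"turn":[0,0,-7.3]}
    - {"travel":[0.146,-0.052,0.06],"turn":[0,0,-7.3]}
    - {"travel":[0.146,-0.052,0.06],"turn":[0,0,-7.3]}

```text
time: 51.7
position: [0.5463, 0.3043, 0.1369]
tool_rot: [-2.365, -2.065, 0.007]
ft_force: [-0.1, 0.2, 0.4]
grip_width: 0.006
grip_force: 0.0
```

Call:
step_arm:
  commands:
    - {"travel":[0,0,0],"turn":[0,0,0]}
    - {"travel":[0,0,0],"turn":[0,0,0]}

```text
time: 51.9
position: [0.5512, 0.3006, 0.1416]
tool_rot: [2.374, 2.055, 0.002]
ft_force: [0.3, -0.4, 0.2]
grip_width: 0.007
grip_force: 0.0
```

```bash
python3 - <<'E'
from plan import *
s=ctrl.get_state();print(s['position'],s['joint_positions'].round(2))
x,y=chest(.005,-.132);print(x,y)
plan([(x,y,.105,82.3)])
E
```

```text
[0.55121177 0.30062874 0.14162676] [ 0.3   0.59 -1.16  1.58  0.55  1.34 -1.07]
0.5480797132894499 0.3106687395233596
(np.float64(0.5480797132894499), np.float64(0.3106687395233596), 0.105, 82.3) travel [0.01, -0.005, 0.037] turn [0.1, 0.0, -0.5] rows 1
```

Call:
step_arm:
  commands:
    - {"travel":[0.008,-0.004,0.015],"turn":[0,0,0]}
    - {"travel":[0.008,-0.004,0.035],"turn":[0,0,0]}
    - {"travel":[0.008,-0.004,0.035],"turn":[0,0,0]}
    - {"travel":[0.008,-0.004,0.035],"turn":[0,0,0]}

```text
time: 52.3
position: [0.5467, 0.3104, 0.1055]
tool_rot: [2.373, 2.058, -0.001]
ft_force: [-0.5, -0.0, 0.2]
grip_width: 0.006
grip_force: 0.0
```

Call:
step_arm:
  commands:
    - {"travel":[0,0,0.008],"turn":[0,0,0]}
    - {"travel":[-0.002,0,0.016],"turn":[0,0,0]}
    - {"travel":[-0.004,0,0.024],"turn":[0,0,0]}
    - {"travel":[-0.005,0,0.03],"turn":[0,0,0]}
    - {"travel":[-0.005,0,0.03],"turn":[0,0,0]}

```text
time: 52.8
position: [0.5456, 0.3051, 0.0744]
tool_rot: [2.373, 2.059, -0.003]
ft_force: [0.4, 0.2, 0.1]
grip_width: 0.007
grip_force: 0.0
```

Call:
step_arm:
  commands:
    - {"travel":[-0.001,0,0.003],"turn":[0,0,0]}
    - {"travel":[-0.003,0,0.006],"turn":[0,0,0]}
    - {"travel":[-0.003,0,0.006],"turn":[0,0,0]}

```text
time: 53.1
position: [0.5453, 0.303, 0.0693]
tool_rot: [-2.372, -2.059, 0.0]
ft_force: [-0.0, -0.1, 0.3]
grip_width: 0.005
grip_force: 0.1
```

Call:
step_arm:
  commands:
    - {"travel":[-0.001,0,0.003],"turn":[0,0,0]}
    - {"travel":[-0.002,0,0.006],"turn":[0,0,0]}
    - {"travel":[-0.002,0,0.006],"turn":[0,0,0]}

```text
time: 53.4
position: [0.545, 0.3006, 0.063]
tool_rot: [2.372, 2.059, -0.001]
ft_force: [-0.4, -0.7, -0.4]
grip_width: 0.004
grip_force: 0.4
```

Call:
step_arm:
  commands:
    - {"travel":[-0.001,0,0.003],"turn":[0,0,0]}
    - {"travel":[-0.002,0,0.005],"turn":[0,0,0]}
    - {"travel":[-0.002,0,0.005],"turn":[0,0,0]}

```text
time: 53.7
position: [0.5448, 0.2991, 0.0582]
tool_rot: [-2.372, -2.059, 0.0]
ft_force: [-1.4, -1.3, -0.6]
grip_width: 0.005
grip_force: 0.3
```

Call:
step_arm:
  commands:
    - {"travel":[-0.001,0,0.002],"turn":[0,0,0]}
    - {"travel":[-0.001,0,0.004],"turn":[0,0,0]}
    - {"travel":[-0.001,0,0.004],"turn":[0,0,0]}

```text
time: 54.0
position: [0.5446, 0.2981, 0.0543]
tool_rot: [2.372, 2.06, -0.0]
ft_force: [-0.2, 0.1, -0.7]
grip_width: 0.007
grip_force: 0.3
```

Call:
step_arm:
  commands:
    - {"travel":[-0.001,0,0.002],"turn":[0,0,0]}
    - {"travel":[-0.001,0,0.004],"turn":[0,0,0]}
    - {"travel":[-0.001,0,0.004],"turn":[0,0,0]}

```text
time: 54.3
position: [0.5444, 0.2971, 0.0502]
tool_rot: [-2.372, -2.06, 0.001]
ft_force: [0.7, 0.2, -0.0]
grip_width: 0.006
grip_force: 0.2
```

Call:
step_arm:
  commands:
    - {"travel":[-0.001,0,0.002],"turn":[0,0,0]}
    - {"travel":[-0.001,0,0.003],"turn":[0,0,0]}
    - {"travel":[-0.001,0,0.003],"turn":[0,0,0]}

```text
time: 54.6
position: [0.5445, 0.2963, 0.0478]
tool_rot: [2.372, 2.06, 0.0]
ft_force: [-1.1, -0.1, 2.5]
grip_width: 0.005
grip_force: 0.8
```

Contact with the end stop (+2.5 N). I rise straight up and check the tab numerically from the top camera.

Call:
step_arm:
  commands:
    - {"travel":[0,0,-0.04],"turn":[0,0,0]}
    - {"travel":[0,0.01,-0.09],"turn":[0,0,0]}
    - {"travel":[0,0.03,-0.14],"turn":[0,0,0]}
    - {"travel":[0,0.03,-0.18],"turn":[0,0,0]}
    - {"travel":[0,0.03,-0.198],"turn":[0,0,0]}

```text
time: 55.1
position: [0.5758, 0.2932, 0.2504]
tool_rot: [2.373, 2.058, 0.01]
ft_force: [0.6, 0.7, 0.1]
grip_width: 0.006
grip_force: 0.0
```

```bash
python3 - <<'E'
from plan import *
s=ctrl.get_state();print(s['position'],s['joint_positions'].round(2))
im,_=snap('scene');c=cam('scene');a=cv2.imread('pics/scene0.png')
r=lambda z,dx:np.round(proj(c,[*chest(.007+dx,-.13),z]))
print('tab px engaged',r(.088,0),'released',r(.052,-.014))
for q in(a,im):
    for p in(r(.088,0),r(.052,-.014)):
        u,v=p.astype(int); print(q[v-1:v+2,u-2:u+3].mean((0,1)).round(),end=' ')
    print()
t=cam('top');i0=cv2.imread('pics/top0.png');i1,_=snap('top')
for p in(proj(t,[*chest(.007,-.13),.088]),proj(t,[*chest(-.007,-.13),.052])):
    u,v=np.round(p).astype(int);print((u,v),i0[v-1:v+2,u-1:u+2].mean((0,1)).round(),i1[v-1:v+2,u-1:u+2].mean((0,1)).round())
cv2.imwrite('pics/sc.png',im)
x,y=chest(.21,-.16)
plan([(*chest(.21,-.16),.25,82.3),(*chest(.21,0),.245,82.3)])
E
```

```text
[0.57577368 0.29320605 0.25040986] [ 0.3   0.55 -1.19  1.39  0.51  1.53 -0.99]
tab px engaged [445. 192.] released [438. 201.]
[159. 155. 157.] [29. 50. 75.] 
[44. 51. 61.] [138. 135. 136.] 
(np.int64(193), np.int64(191)) [157. 156. 162.] [30. 58. 58.]
(np.int64(202), np.int64(193)) [ 57. 111. 158.] [27. 53. 53.]
(np.float64(0.6032944108922151), np.float64(0.5100686822731889), 0.25, 82.3) travel [0.218, -0.003, -0.0] turn [0.2, -0.2, -0.4] rows 5
(np.float64(0.4447370989378414), np.float64(0.5315064719401157), 0.245, 82.3) travel [0.0, -0.16, 0.005] turn [0.0, -0.0, 0.0] rows 4
```

The scene camera shows the tab's bright pixels moved from (445,192) to (438,201), so the pawl is released. I go round behind the lid.

Call:
step_arm:
  commands:
    - {"travel":[0.045,0,0],"turn":[0,0,0]}
    - {"travel":[0.09,0,0],"turn":[0,0,0]}
    - {"travel":[0.135,0,0],"turn":[0,0,0]}
    - {"travel":[0.18,0,0],"turn":[0,0,0]}
    - {"travel":[0.218,0,0],"turn":[0,0,0]}

```text
time: 55.7
position: [0.6039, 0.5099, 0.2427]
tool_rot: [2.37, 2.061, -0.005]
ft_force: [0.6, 0.1, 0.2]
grip_width: 0.009
grip_force: 0.0
```

```bash
python3 - <<'E'
from plan import *
s=ctrl.get_state();print(s['position'],s['joint_positions'].round(2))
plan([(*chest(.21,0),.245,82.3),(*chest(.165,0),.245,82.3),(*chest(.06,0),.245,82.3)])
E
```

```text
[0.60385681 0.50990895 0.24272352] [-0.27  0.82 -1.03  0.92  0.68  1.69 -1.17]
(np.float64(0.4447370989378414), np.float64(0.5315064719401157), 0.245, 82.3) travel [-0.001, -0.161, -0.002] turn [-0.1, 0.1, -0.3] rows 4
(np.float64(0.43870772059401825), np.float64(0.486912227952948), 0.245, 82.3) travel [-0.045, 0.0, 0.0] turn [0.0, 0.0, 0.0] rows 1
(np.float64(0.4246391711250976), np.float64(0.3828589919828902), 0.245, 82.3) travel [-0.105, 0.0, 0.0] turn [0.0, 0.0, 0.0] rows 3
```

Call:
step_arm:
  commands:
    - {"travel":[0,-0.045,0],"turn":[0,0,0]}
    - {"travel":[0,-0.09,0],"turn":[0,0,0]}
    - {"travel":[0,-0.135,0],"turn":[0,0,0]}
    - {"travel":[0,-0.16,0],"turn":[0,0,0]}
    - {"travel":[0,-0.16,0],"turn":[0,0,0]}

```text
time: 56.2
position: [0.44, 0.5319, 0.2446]
tool_rot: [-2.363, -2.07, 0.004]
ft_force: [0.4, 0.9, 1.3]
grip_width: 0.006
grip_force: 0.0
```

Call:
step_arm:
  commands:
    - {"travel":[-0.015,0,0],"turn":[0,0,0]}
    - {"travel":[-0.03,0,0],"turn":[0,0,0]}
    - {"travel":[-0.042,0,0],"turn":[0,0,0]}
    - {"travel":[-0.055,0,0],"turn":[0,0,0]}
    - {"travel":[-0.065,0,0],"turn":[0,0,0]}

```text
time: 56.7
position: [0.4382, 0.4645, 0.2441]
tool_rot: [2.373, 2.057, -0.002]
ft_force: [0.3, 1.3, 0.2]
grip_width: 0.004
grip_force: 0.2
```

Call:
step_arm:
  commands:
    - {"travel":[-0.01,0,0],"turn":[0,0,0]}
    - {"travel":[-0.02,0,0],"turn":[0,0,0]}
    - {"travel":[-0.02,0,0],"turn":[0,0,0]}

```text
time: 57.0
position: [0.4358, 0.4441, 0.2443]
tool_rot: [2.374, 2.055, -0.003]
ft_force: [0.2, -0.2, 0.7]
grip_width: 0.007
grip_force: 0.0
```

Call:
step_arm:
  commands:
    - {"travel":[-0.012,0,0],"turn":[0,0,0]}
    - {"travel":[-0.024,0,0],"turn":[0,0,0]}
    - {"travel":[-0.036,0,0],"turn":[0,0,0]}
    - {"travel":[-0.048,0,0],"turn":[0,0,0]}
    - {"travel":[-0.06,0,0],"turn":[0,0,0]}

```text
time: 57.5
position: [0.4263, 0.3862, 0.2448]
tool_rot: [-2.372, -2.059, 0.001]
ft_force: [0.0, -0.7, -0.2]
grip_width: 0.008
grip_force: 0.0
```

Call:
step_arm:
  commands:
    - {"travel":[0,0,0],"turn":[0,0,0]}
    - {"travel":[0,0,0],"turn":[0,0,0]}
    - {"travel":[0,0,0],"turn":[0,0,0]}
    - {"travel":[0,0,0],"turn":[0,0,0]}
    - {"travel":[0,0,0],"turn":[0,0,0]}

```text
time: 58.0
position: [0.4257, 0.3873, 0.2455]
tool_rot: [-2.371, -2.06, 0.0]
ft_force: [-0.3, -0.4, 0.2]
grip_width: 0.005
grip_force: 0.0
```

Call:
step_arm:
  commands:
    - {"travel":[0.02,0,-0.04],"turn":[0,0,0]}
    - {"travel":[0.06,0,-0.06],"turn":[0,0,0]}
    - {"travel":[0.1,0,-0.06],"turn":[0,0,0]}
    - {"travel":[0.14,0,-0.06],"turn":[0,0,0]}
    - {"travel":[0.17,0,-0.06],"turn":[0,0,0]}

```text
time: 58.5
position: [0.4494, 0.5576, 0.3046]
tool_rot: [-2.371, -2.06, 0.001]
ft_force: [-0.1, 0.3, 0.5]
grip_width: 0.007
grip_force: 0.0
```

```bash
python3 - <<'E'
from plan import *
t,s=snap('top');sc,_=snap('scene');print(s['position'],s['ft_force'],s['time'])
cv2.imwrite('pics/fin.png',np.vstack([np.hstack([sc[:,60:620]]),np.zeros((0,560,3),np.uint8)])) 
cv2.imwrite('pics/fin.png',np.vstack([cv2.resize(sc[90:320,80:620],(752,320)),cv2.resize(t[60:310,60:560],(752,280+0))])[:600])
E
```

```text
[0.44935629 0.55763625 0.30464014] [-0.09093621  0.33535377  0.47767175] 58.5
```

View pics/fin.png

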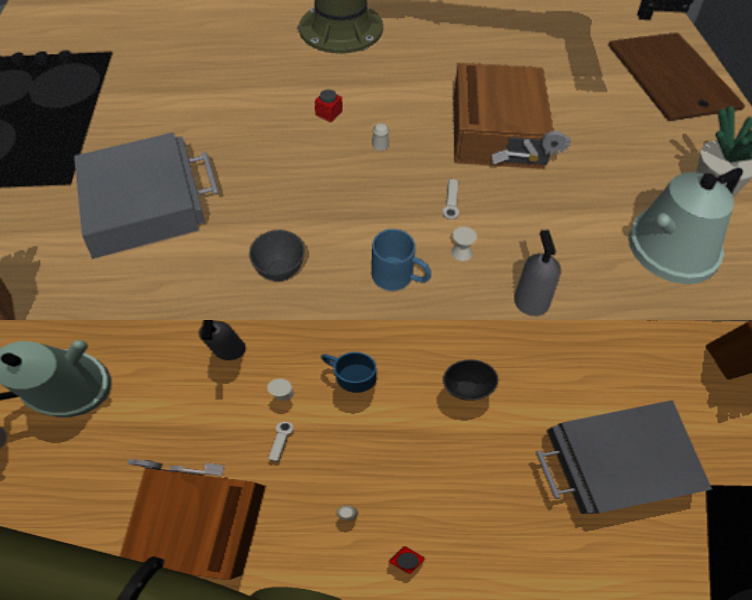

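The lid is down or nearly so, with a dark strip at crop (240,530) near its free edge. The drawer is shut flush and nothing else has moved. I let time pass and compare numerically.

Call:
step_arm:
  commands:
    - {"travel":[0,0,0],"turn":[0,0,0]}
    - {"travel":[0,0,0],"turn":[0,0,0]}
    - {"travel":[0,0,0],"turn":[0,0,0]}
    - {"travel":[0,0,0],"turn":[0,0,0]}
    - {"travel":[0,0,0],"turn":[0,0,0]}

```text
time: 59.1
position: [0.4505, 0.5542, 0.306]
tool_rot: [2.373, 2.058, 0.001]
ft_force: [0.6, -0.1, -0.7]
grip_width: 0.004
grip_force: 0.0
```

```bash
python3 - <<'E'
from plan import *
sc,s=snap('scene');t,_=snap('top'); c=cam('scene');ct=cam('top')
cv2.imwrite('pics/sc9.png',sc)
for n,im,cc,z in(('scene',sc,c,.1),('top',t,ct,.1)):
  for y in(-.07,0,.07):
    row=[]
    for x in np.arange(-.125,.1,.006):
        u,v=np.round(proj(cc,[*chest(x,y),z])).astype(int); row.append(int(im[v,u].mean()))
    print(n,y,row)
E
```

```text
scene -0.07 [123, 120, 124, 124, 36, 34, 74, 75, 75, 38, 43, 49, 56, 79, 86, 78, 73, 70, 68, 66, 74, 80, 77, 75, 78, 74, 76, 76, 77, 77, 80, 77, 78, 74, 74, 67, 72, 91]
scene 0 [122, 122, 122, 125, 67, 31, 73, 67, 78, 42, 44, 44, 53, 84, 84, 81, 73, 71, 66, 73, 76, 73, 75, 72, 74, 74, 76, 74, 72, 77, 71, 74, 83, 79, 74, 72, 68, 88]
scene 0.07 [118, 116, 116, 116, 116, 103, 73, 68, 80, 69, 42, 46, 52, 79, 81, 82, 77, 69, 74, 70, 72, 74, 76, 75, 73, 74, 72, 71, 75, 74, 71, 74, 79, 78, 70, 67, 66, 73]
top -0.07 [107, 104, 92, 15, 15, 19, 63, 59, 60, 24, 31, 31, 39, 71, 69, 60, 57, 55, 56, 54, 60, 64, 59, 62, 59, 63, 61, 60, 61, 63, 63, 65, 63, 62, 57, 53, 56, 104]
top 0 [111, 110, 98, 13, 13, 12, 58, 56, 62, 29, 30, 28, 30, 70, 72, 64, 57, 51, 54, 61, 60, 61, 60, 57, 57, 61, 61, 55, 61, 61, 59, 61, 64, 64, 62, 52, 52, 67]
top 0.07 [113, 113, 109, 11, 15, 16, 47, 55, 66, 57, 32, 32, 30, 67, 66, 67, 61, 53, 52, 53, 57, 59, 60, 56, 59, 60, 62, 58, 56, 62, 57, 63, 66, 64, 59, 52, 51, 70]
```

Call:
step_arm:
  commands:
    - {"travel":[0.02,0.04,0],"turn":[0,0,0]}
    - {"travel":[0.04,0.08,0],"turn":[0,0,0]}
    - {"travel":[0.05,0.12,0],"turn":[0,0,0]}
    - {"travel":[0.05,0.15,0],"turn":[0,0,0]}
    - {"travel":[0.05,0.15,0],"turn":[0,0,0]}

```text
time: 59.7
position: [0.6102, 0.5816, 0.3032]
tool_rot: [2.379, 2.05, -0.001]
ft_force: [-0.9, -0.3, 0.3]
grip_width: 0.004
grip_force: 0.0
```

```bash
python3 - <<'E'
from plan import *
sc,s=snap('scene');c=cam('scene');t,_=snap('top');ct=cam('top')
px=lambda im,cc,x,y,z:int(im[tuple(np.round(proj(cc,[*chest(x,y),z])).astype(int)[::-1])].mean())
for y in(-.07,0,.07): print('along x',y,[px(sc,c,x,y,.1) for x in np.arange(-.125,.0,.006)],[px(t,ct,x,y,.1) for x in np.arange(-.125,.0,.006)])
for x in(-.08,-.04,.04): print('along y at',x,[(round(y,3),px(sc,c,x,y,.1)) for y in np.arange(.08,.15,.006)],[(round(y,3),px(sc,c,x,y,.1)) for y in np.arange(-.14,-.08,.006)])
E
```

```text
along x -0.07 [121, 119, 124, 123, 32, 29, 75, 73, 75, 44, 50, 48, 54, 81, 84, 75, 73, 75, 70, 71, 72] [110, 105, 93, 13, 15, 17, 64, 59, 62, 25, 31, 32, 39, 73, 70, 61, 58, 58, 57, 55, 61]
along x 0 [121, 124, 124, 127, 69, 33, 69, 74, 82, 44, 44, 49, 54, 85, 84, 77, 73, 72, 70, 73, 77] [113, 113, 99, 14, 14, 11, 60, 57, 63, 31, 31, 27, 29, 71, 73, 64, 58, 55, 55, 62, 61]
along x 0.07 [121, 119, 114, 113, 118, 106, 70, 70, 80, 69, 46, 43, 54, 81, 76, 83, 76, 69, 70, 69, 73] [28, 31, 39, 37, 26, 28, 33, 39, 40, 40, 42, 42, 42, 25, 28, 30, 35, 34, 36, 36, 36]
along y at -0.08 [(np.float64(0.08), 74), (np.float64(0.086), 78), (np.float64(0.092), 71), (np.float64(0.098), 72), (np.float64(0.104), 68), (np.float64(0.11), 90), (np.float64(0.116), 123), (np.float64(0.122), 115), (np.float64(0.128), 116), (np.float64(0.134), 115), (np.float64(0.14), 119), (np.float64(0.146), 118)] [(np.float64(-0.14), 60), (np.float64(-0.134), 57), (np.float64(-0.128), 54), (np.float64(-0.122), 86), (np.float64(-0.116), 61), (np.float64(-0.11), 78), (np.float64(-0.104), 72), (np.float64(-0.098), 70), (np.flo
[... 580 characters left out ...]
t64(-0.098), 78), (np.float64(-0.092), 76), (np.float64(-0.086), 82), (np.float64(-0.08), 83)]
along y at 0.04 [(np.float64(0.08), 74), (np.float64(0.086), 70), (np.float64(0.092), 73), (np.float64(0.098), 73), (np.float64(0.104), 74), (np.float64(0.11), 88), (np.float64(0.116), 116), (np.float64(0.122), 113), (np.float64(0.128), 116), (np.float64(0.134), 115), (np.float64(0.14), 113), (np.float64(0.146), 107)] [(np.float64(-0.14), 129), (np.float64(-0.134), 137), (np.float64(-0.128), 63), (np.float64(-0.122), 81), (np.float64(-0.116), 61), (np.float64(-0.11), 77), (np.float64(-0.104), 76), (np.float64(-0.098), 77), (np.float64(-0.092), 77), (np.float64(-0.086), 74), (np.float64(-0.08), 76)]
```

The lid's outline lies at ±110 mm on the z = 0.1 plane along its whole length, so it is flat shut; the strip is part of its top. I hand the job in.

```bash
python3 -c "
from bench import ctrl
print(ctrl.close_job())"
```

```text
the job is handed in; nothing more can be done
None
```

The job is handed in: three tea tins are in the chest, both bottle openers are in the drawer, which is pushed to its stop, and the pawl was then released and the lid has fallen flat shut; the hand-in gave no verdict.

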